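# Check the seasoning tins out of the bolted counter locker

## Task

Withdraw the flush bolt on the passive leaf of the wooden locker and open both leaves of its double door wide, then take out every seasoning tin and stand it upright on the reader's mat with its label squarely facing the reader, without dropping any. When the locker is empty, shut both leaves flat and slide the bolt fully home again; leave the cup, the bottle and the small box where they are.

Things in the scene. Friction and masses are not known exactly. Their poses are not given: they have to be found in the camera images.
- locker: Low fixed locker of pale wood, 260 mm (its x) by 280 mm (y) by 75 mm high; origin: centre of its underside. Walls 10 mm, inner floor 8 mm thick, inside 240 x 260 mm, with 8 mm high ribs on the floor 26 to 34 mm from x walls and 24 to 32 mm from y walls. Its top is a double door: two flat leaves, each 260 x 139 x 12 mm, meeting at a seam along its x axis. They hinge on the long outer sides (along x at y = -140 and +140 mm, 75 mm up) and swing up and outwards.
- active_leaf (a joint): Active leaf (the locker's -y half, no bolt): 0 shut, grows as it opens about the locker's +x, 1.9 rad at its stop. Stiff hinge (0.3 N m), leaf about 0.3 kg: stays where it is left. A 4 mm thick wooden strip on its edge overlaps the passive leaf by 8 mm, so this leaf opens first and shuts last.
- passive_leaf (a joint): Passive leaf (the +y half, carries the bolt): 0 shut, grows as it opens about the locker's -x, 1.9 rad at its stop. Stiff hinge and mass as the other; stays where it is left. Cannot rise while its bolt is home.
- active_leaf_handle (a point): Middle of the round grip rod of the active leaf's bow handle: rod 10 mm thick, 80 mm long along the locker's x, its axis 40 mm above the leaf's top, 95 mm in from the leaf's hinge line (45 mm from the seam). Moves with the leaf; axes are the leaf's (z out of its top).
- passive_leaf_handle (a point): The same point of the passive leaf's handle, which is alike: rod 10 mm thick, 80 mm long along the locker's x, 40 mm above the leaf's top, 95 mm in from its hinge line.
- bolt (a joint): Flush bolt on top of the passive leaf, by the seam at the end with locker -x: 0 is fully home (its tip under the steel strike on the locker's -x end, which stands 18 mm above the leaf's top and 18 mm out from the end), grows as it slides along the leaf's +x; 0.030 m is fully withdrawn; the tip clears the strike from 0.023. Slides with about 2 N of friction and stays where it is left.
- bolt_knob (a point): Top centre of the bolt's upright round knob, 13 mm thick; the free part stands 24 mm above the 11 mm thick bolt rod and its top is 36 mm above the leaf's top. Axes are the leaf's (x the direction of withdrawing).
- reader: Label reader, fixed: a long low grey block, 50 mm (x) by 310 mm (y) by 55 mm high, with a glass window strip along its front, and a black rubber mat 100 mm deep, 310 mm wide and 3 mm thick in front of it. Origin on the counter below the middle of its front face; the face looks along its -x, the mat reaches from x = 0 to x = -100 mm.
- sake_cup: Bystander: small blue ceramic cup, 56 mm wide, 45 mm high; origin under its centre.
- soy_bottle: Bystander: amber glass bottle, 52 mm wide, 130 mm high; origin under its centre.
- small_box: Bystander: small open wooden box 140 mm (its x) x 100 x 45 mm; origin under its centre.
- tin1_center (a point): Seasoning tin 1 (may be absent): plain aluminium cylinder, 60 mm across, 52 mm high, about 0.16 kg; this point is its centre, half-way up. Starts upright on the locker's floor. A white paper label 32 mm wide sits on one side, and a small dark tab on the lid points to the same side: the tin's +x axis. z is up.
- tin1_aim (a point): Imaginary point 100 mm out from the axis of tin 1, half-way up, straight out of its label: where the label looks.
- tin2_center (a point): Seasoning tin 2 (may be absent): plain aluminium cylinder, 60 mm across, 52 mm high, about 0.16 kg; this point is its centre, half-way up. Starts upright on the locker's floor. A white paper label 32 mm wide sits on one side, and a small dark tab on the lid points to the same side: the tin's +x axis. z is up.
- tin2_aim (a point): Imaginary point 100 mm out from the axis of tin 2, half-way up, straight out of its label: where the label looks.
- tin3_center (a point): Seasoning tin 3 (may be absent): plain aluminium cylinder, 60 mm across, 52 mm high, about 0.16 kg; this point is its centre, half-way up. Starts upright on the locker's floor. A white paper label 32 mm wide sits on one side, and a small dark tab on the lid points to the same side: the tin's +x axis. z is up.
- tin3_aim (a point): Imaginary point 100 mm out from the axis of tin 3, half-way up, straight out of its label: where the label looks.

How it is judged (in metres and radians):
On the way, in this order (a step that is already met when the one before it is completed fails the run):
1. the bolt is withdrawn while the passive leaf is still shut (value of joint bolt above 0.023 m and value of joint passive_leaf below 0.1 rad), for 0.2 s.
2. both leaves stand open (1.3 rad or more) (value of joint each of active_leaf, passive_leaf above 1.3 rad), for 0.2 s.
At the end, for the whole second after the job is handed in: Every tin present stands upright and at rest on the reader's mat (its centre over the mat), label towards the reader's face within 0.30 rad; both leaves shut to within 0.05 rad; the bolt within 6 mm of fully home (x of tin1_center in the frame of reader between -0.105 and -0.02 m and y of tin1_center in the frame of reader between -0.155 and 0.155 m and height (world z) of each of tin1_center, tin2_center, tin3_center below 0.04 m and angle between each of tin1_center, tin2_center, tin3_center's own z axis and vertical below 0.15 rad and angle between the x axis of each of tin1_center, tin2_center, tin3_center and the x axis of reader, either way round below 0.3 rad and x of each of tin1_aim, tin2_aim, tin3_aim in the frame of reader above -0.03 m and linear speed of each of tin1, tin2, tin3 below 0.02 m/s and x of tin2_center in the frame of reader between -0.105 and -0.02 m and y of tin2_center in the frame of reader between -0.155 and 0.155 m and x of tin3_center in the frame of reader between -0.105 and -0.02 m and y of tin3_center in the frame of reader between -0.155 and 0.155 m and value of joint each of passive_leaf, active_leaf below 0.05 rad and value of joint bolt below 0.006 m); the robot touches nothing.
It fails at once if a bystander (cup, bottle, small box) is shifted by more than 3 cm or tipped (distance of any of sake_cup, soy_bottle, small_box from where it was at the start of the episode above 0.03 m or angle between any of sake_cup, soy_bottle, small_box's own z axis and vertical above 0.5 rad).
It fails at once if a tin is dropped from a height: it falls freely more than 10 cm above the counter ((height (world z) of tin1_center above 0.14 m and contact force between tin1 and anything else below 0.01 N and linear speed of tin1 above 0.5 m/s) or (height (world z) of tin2_center above 0.14 m and contact force between tin2 and anything else below 0.01 N and linear speed of tin2 above 0.5 m/s) or (height (world z) of tin3_center above 0.14 m and contact force between tin3 and anything else below 0.01 N and linear speed of tin3 above 0.5 m/s)).
Of tin1, tin2, tin3 only 2 to 3 are there at a start; the rules pass over those that are not, and their reading is None.
At some moment in a run one of tin1, tin2, tin3 may be knocked a few centimetres aside while the robot is not near it.
It also fails if it takes over 210 s, if anything falls off the work surface, if the arm or the gripper's body presses on something with over 40 N, if the wrist force passes 120 N, or if a joint passes its speed limit or range.

## Robot

A 6-joint arm with a two-finger parallel gripper is mounted at the origin on the work surface. World frame = base frame: x ahead of the robot, y to its left, z up, the work surface at z = 0. Lengths are in mm, angles in rad, forces in N, time in s.
With the tool pointing down it reaches from about 350 to 875 mm from the base axis. Payload 4.2 kg.
Tool frame: the origin (TCP) lies between the finger pads; the fingertips stand 14 mm ahead of it and the grasp point (between the pads) lies 5 mm behind it; z points along the fingers, y is the line along which they close (so a half turn about z gives the same grasp; the last joint's range is limited). The gripper opens to 85 mm and grips with 20 to 120 N. Pads are 22 mm wide; open, the fingers measure 114 mm over their backs; the gripper's body (76 mm by 85 mm) begins 54 mm behind the grasp point. The pads swing forward as they close: fully open they stand 13 mm farther back than shut.
Start: joints at [-0.89, 0.385, 0.008, 0, -1.194, -0.259], TCP at [255.89, -570.193, 245.312] pointing down, gripper open.
Joint ranges: [-3.14, 3.14], [-1.21, 2.06], [-1.07, 1.41], [-3.16, 2.05], [-2.99, -0.16], [-3.1, 3.1]. Speed limits (rad/s): [2.79, 2.79, 3.14, 3.14, 3.14, 3.14].

## Interface

Orientations are given as a unit quaternion [x, y, z, w].
In Python, from bench import * gives the robot as it stands.
- The arm moves only by the tool carry_out, never from a script. Its argument "motion" is a list of rows, each a list of 7 numbers: the turn, a rotation vector about the tool's x, y, z in rad, then the shift along the tool's x, y, z in mm, then the opening, from -1 (shut) to 1 (fully open), so that 0 is half open. A call has 1 to 5 rows; each row is the pose to reach, as a shift and turn from the pose commanded when the call began, along the tool's axes at that moment; what a row does not reach only later rows make up. A row lasts 1/8 s, in which the tool goes at most 62.5 mm and 10.7 degrees, less where a joint would pass 70% of its speed; a pose out of reach is approached as far as the arm can. A call with a gripper value outside its range is refused whole. The fingers move at their own pace and stop on an object; the grip force is fixed at half the most. Time passes only in rows, so rows that repeat a pose let the fingers close. It gives the time, the measured TCP pose, the force, the opening and the grip force at its end, in the units of the state.
- read_state(): the state, without advancing time (a new reading comes with each control period).
- get_image(name): name is "scene" or "top" or "wrist"; returns a dict with "color" (384x512x3 uint8, blue, green, red), "mtx" (3x3 intrinsics, pixels), "k1" (the pictures are not rectified: a ray, as slopes to the right and down, at radius r is drawn at 1 + k1 r^2 times it, then the intrinsics apply), "position" and "orientation" of the camera in the world. Camera axes: x right, y down, z forward; pixel columns grow to the right and rows downward; lengths in mm; the calibration is good to about 2 mm. A picture is of the moment at which its call begins. There is no depth.
- job_done(): hands the job in; it is judged then, once.
The state is a dict: "clock": time; "joints": joint angles; "joint_vel": joint speeds; "joint_efforts": joint torques, N m; "position": TCP position; "ee_rot": TCP orientation; "contact_force": force on the tool from outside, world axes, zero at the start; "wrist_torque": the same for the moment, N m; "gripper_width": finger opening in mm; "grasp_force": force on a finger pad.
Only numpy, scipy, OpenCV 4.12 (cv2) and the standard library are available. Lean on these libraries where they do the work, as an engineer would, in place of code of your own. Each camera call takes 0.05 s, during which the arm holds its last target. There are 200 camera calls.

## Working session

There is one attempt and no reset: what is moved stays moved. The work goes in short steps, Python scripts to look and compute and a tool call to move; the robot and the scene stay as the last step left them, time stands still between calls to the robot, and variables do not carry over. Pictures are saved under pics/ and viewed, at most 14 in all, crops included, and the job is handed in when it is done.

Besides the shell and the picture viewer there is one more tool, called by a JSON object that holds its "name" and its "arguments". carry_out: Moves the arm, as the interface text tells. Its arguments: {"type":"object","properties":{"motion":{"type":"array"}},"required":["motion"]}

```bash
ls; mkdir -p pics; python3 - <<'E'
from bench import *
import cv2
s=read_state();print(s)
for n in("scene","top"):
    i=get_image(n);cv2.imwrite(f"pics/{n}0.png",i["color"]);print(n,i["mtx"],i["k1"],i["position"],i["orientation"])
E
```

```text
pics
{'clock': 0.0, 'joints': array([-8.90399421e-01,  3.85534704e-01,  6.64862212e-03, -5.00307194e-04,
       -1.19399524e+00, -2.58589755e-01]), 'joint_vel': array([ 0.00097854,  0.00054097, -0.00141452,  0.00215441, -0.00072978,
        0.000289  ]), 'joint_efforts': array([ 1.86480800e-03, -3.92290950e+01,  1.88397306e+01,  4.18619514e+00,
       -4.61878968e-03, -5.33022202e-06]), 'position': array([ 255.6731082 , -569.71498871,  244.24346584]), 'ee_rot': array([-2.09253178e-01,  9.77860914e-01,  1.03489205e-03, -2.64311666e-04]), 'contact_force': array([-0.52758703,  0.65238794, -0.43165925]), 'wrist_torque': array([-0.00556199,  0.00409391, -0.05839478]), 'grasp_force': 0.0, 'gripper_width': 85.66084016434479}
scene [[443.22387572   0.         254.87408336]
 [  0.         443.22387572 189.83765057]
 [  0.           0.           1.        ]] 0.02564903573981838 [1216.2519695   602.94125949  849.12868597] [ 0.31008363  0.8402204  -0.41628209 -0.15680258]
top [[424.19287175   0.         250.74457269]
 [  0.         424.19287175 197.2884926 ]
 [  0.           0.           1.        ]] -0.15334782733121505 [ 443.86582451 -132.02312765 1292.94522156] [ 0.712589   -0.70006298  0.02669644 -0.03763033]
```

View pics/scene0.png

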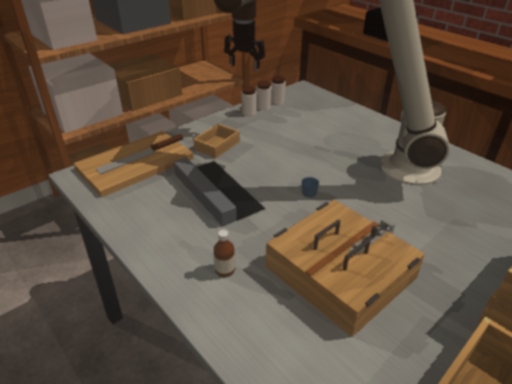

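View pics/top0.png

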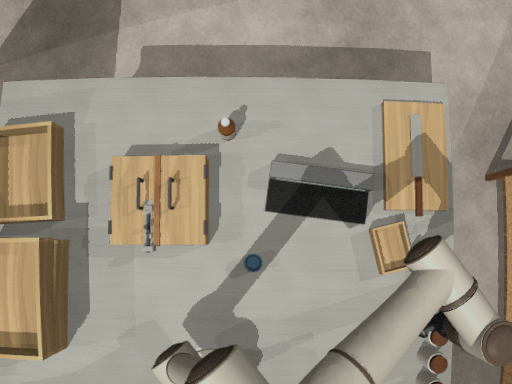

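The top view has world +x up and +y left. The locker is at about (158,200) with its bolt at the lower end (149,240), and the reader with its mat is at (318,195). The cup is at (253,262), the bottle at (227,128) and the box at (391,247).

```bash
cat > h.py <<'E'
from bench import *
import numpy as np, cv2
from scipy.spatial.transform import Rotation as R
def und(im,p):
    p=np.array(p,float).reshape(-1,1,2)
    return cv2.undistortPointsIter(p,im["mtx"],np.array([im["k1"],0,0,0,0.]),None,None,(3,50,1e-9)).reshape(-1,2)
def ray(im,p):
    d=np.c_[und(im,p),np.ones(len(np.reshape(p,(-1,2))))]
    return np.array(im["position"]),R.from_quat(im["orientation"]).apply(d)
def onz(im,p,z):
    o,d=ray(im,p); return o+d*((z-o[2])/d[:,2])[:,None]
def proj(im,X):
    q=R.from_quat(im["orientation"]).inv(); c=q.apply(np.atleast_2d(X)-im["position"]); s=c[:,:2]/c[:,2:]
    s=s*(1+im["k1"]*(s**2).sum(1))[:,None]; return s@im["mtx"][:2,:2].T+im["mtx"][:2,2]
def tri(a,pa,b,pb):
    o1,d1=ray(a,pa);o2,d2=ray(b,pb);out=[]
    for u,v in zip(d1,d2):
        t=np.linalg.lstsq(np.c_[u,-v],o2-o1,rcond=None)[0]; out.append((o1+t[0]*u+o2+t[1]*v)/2)
    return np.array(out)
def down(yaw,tilt=0): # tool z down, tool y (closing) at angle yaw in world xy
    y=np.array([np.cos(yaw),np.sin(yaw),0]);z=np.array([0,0,-1.]);return R.from_matrix(np.c_[np.cross(y,z),y,z])
def L2W(x,y,z=0): # locker frame -> world, from pose in loc.npy (x,y,yaw)
    l=np.load('loc.npy');return np.array([l[0]+np.cos(l[2])*x-np.sin(l[2])*y,l[1]+np.sin(l[2])*x+np.cos(l[2])*y,z])
def go(p,rot=None):
    s=read_state();q=R.from_quat(s["ee_rot"]);
    t=q.inv().apply(np.array(p)-s["position"]);rv=(q.inv()*rot).as_rotvec() if rot is not None else np.zeros(3)
    print("turn",rv.round(3),"shift",t.round(1),"| steps",np.ceil(max(np.linalg.norm(t)/62.5,np.linalg.norm(rv)/.186)))
def st():
    s=read_state();print(round(s["clock"],2),s["position"].round(1),"rot",R.from_quat(s["ee_rot"]).as_matrix().round(3)[:,1:].T.tolist(),"F",s["contact_force"].round(1),"w",round(s["gripper_width"],1),"g",round(s["grasp_force"],1),"j",s["joints"].round(2));return s
E
python3 - <<'E'
from h import *
t=get_image("top");s=get_image("scene")
a=cv2.resize(t["color"][145:260,100:220],None,fx=5,fy=5,interpolation=cv2.INTER_CUBIC)
b=cv2.resize(s["color"][195:335,260:430],None,fx=4.5,fy=4.5,interpolation=cv2.INTER_CUBIC)
cv2.imwrite("pics/a.png",a);cv2.imwrite("pics/b.png",b)
E
```

```text
(no output)
```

View pics/a.png

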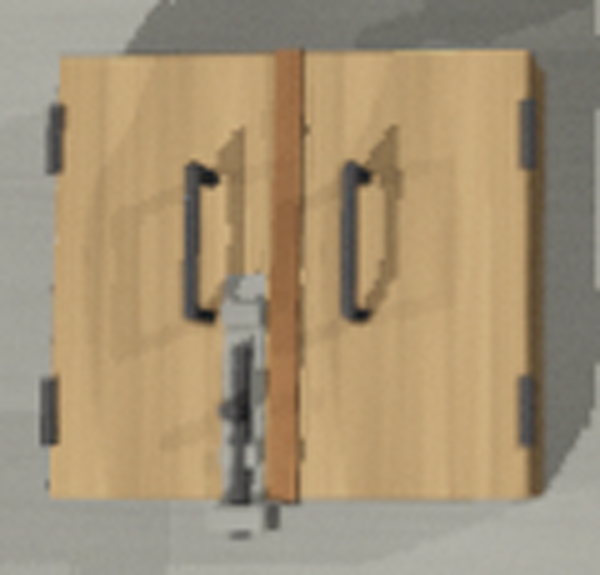

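View pics/b.png

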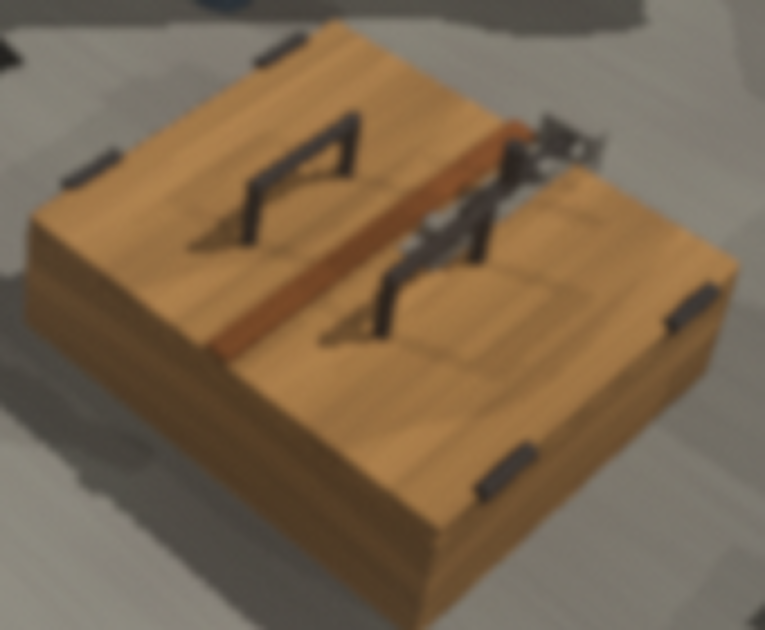

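```bash
python3 - <<'E'
from h import *
t=get_image("top");s=get_image("scene")
ta=lambda P:np.array(P)/5+[100,145]-.4
sb=lambda P:np.array(P)/4.5+[260,195]-.39
c=[(62,57),(532,52),(532,497),(50,497)]
cs=[(440,530),(32,217),(335,22),(735,268)]
T=tri(t,ta(c),s,sb(cs));print("corner tri",T.round(1).tolist())
K=onz(t,ta(c),87);print(K.round(1).tolist(),[np.linalg.norm(K[i]-K[i-1]).round(1) for i in range(4)])
K2=onz(s,sb(cs),87);print(K2.round(1).tolist(),[np.linalg.norm(K2[i]-K2[i-1]).round(1) for i in range(4)])
H=tri(t,ta([(192,163),(192,318),(350,165),(350,318),(240,400)]),s,sb([(385,275),(490,205),(250,187),(352,118),(515,147)]));print(H.round(1).tolist())
xy=(K[:,:2].mean(0)+K2[:,:2].mean(0))/2
def yaw(K): 
    a=K[0]-K[3]+K[1]-K[2]; b=K[0]-K[1]+K[3]-K[2]; return np.arctan2(a[1],a[0]),np.arctan2(-b[0],b[1])
print(xy,yaw(K),yaw(K2))
hh=(H[0]+H[1]-H[2]-H[3])[:2];print("handle yaw",np.arctan2(-hh[0],hh[1]),"mid",H[:4].mean(0))
m=cv2.inRange(t["color"],(0,0,0),(34,34,34));m[:,:255]=0;m[:,385:]=0;m[:150]=0;m[235:]=0
n,l,stt,cc=cv2.connectedComponentsWithStats(m);i=1+stt[1:,4].argmax()
cn=max(cv2.findContours((l==i).astype(np.uint8),cv2.RETR_EXTERNAL,cv2.CHAIN_APPROX_NONE)[0],key=cv2.contourArea)
bx=cv2.boxPoints(cv2.minAreaRect(cn));W=onz(t,bx,3);print(bx,W.round(1).tolist())
for n,p,z in(("cup",(253,262),40),("bottle",(226,123),130),("box",(391,247),40)):print(n,onz(t,p,z).round(0))
E
```

```text
corner tri [[669.2, 300.5, 84.5], [674.3, 21.1, 82.5], [417.1, 14.2, 83.0], [411.6, 294.4, 82.4]]
[[669.1, 299.2, 87.0], [674.5, 19.5, 87.0], [418.3, 12.3, 87.0], [410.9, 294.0, 87.0]] [np.float64(258.2), np.float64(279.8), np.float64(256.2), np.float64(281.8)]
[[670.6, 301.8, 87.0], [676.5, 25.6, 87.0], [419.9, 18.5, 87.0], [417.7, 295.3, 87.0]] [np.float64(253.0), np.float64(276.3), np.float64(256.8), np.float64(276.8)]
[[601.1, 203.9, 131.4], [514.3, 202.3, 124.5], [602.0, 114.3, 127.5], [516.6, 111.3, 125.4], [466.6, 177.6, 120.4]]
[544.69479332 158.28379375] (np.float64(0.023992968789024342), np.float64(0.022849947648744335)) (np.float64(0.026734590428553157), np.float64(0.014490738977673178))
handle yaw 0.017683035035757994 mid [558.51166737 157.95422491 127.20206944]
[[278.8838  211.8864 ]
 [282.96094 180.79814]
 [367.63568 191.90303]
 [363.55853 222.99129]] [[518.3, -197.4, 3.0], [613.8, -208.8, 3.0], [584.2, -470.9, 3.0], [488.3, -457.7, 3.0]]
cup [[ 367. -122.   40.]]
bottle [[759. -40. 130.]]
box [[ 417. -532.   40.]]
```

The crops show the leaf-top corners, both handle rods and the knob, which stands at about (240,400) in the top crop and (515,147) in the scene crop. Triangulated sizes fit a leaf top at z=87 and rods at 127.

```bash
python3 - <<'E'
from h import *
np.save('loc.npy',[544.5,158,0.021]);s=st()
for y in(0.021,0.021+np.pi):go([466.6,177.6,230],down(y))
E
```

```text
0.3 [ 255.8 -570.1  244.9] rot [[-0.409, 0.912, 0.001], [-0.0, 0.001, -1.0]] F [-0.7  0.7 -0.1] w 85.4 g 0.0 j [-0.89  0.39  0.01 -0.   -1.19 -0.26]
turn [ 0.000e+00 -1.000e-03  1.972e+00] shift [-498.4  595.8   15.3] | steps 13.0
turn [ 1.00e-03  0.00e+00 -1.17e+00] shift [-498.4  595.8   15.3] | steps 13.0
```

{"name": "carry_out", "arguments": {"motion": [[0,0,0,-50,60,1.5,0],[0,0,0,-100,120,3,0],[0,0,0,-130,155,4,-0.2],[0,0,0,-150,180,5,-0.2],[0,0,0,-166,199,5,-0.2]]}}

```text
clock: 0.92
position: [326.0, -318.6, 240.6]
ee_rot: [-0.21, 0.978, -0.0, 0.0]
contact_force: [-0.4, -0.3, -0.6]
gripper_width: 34.1
grasp_force: 0.0
```

{"name": "carry_out", "arguments": {"motion": [[0,0,0,-40,48,1.5,-0.2],[0,0,0,-80,96,3,-0.2],[0,0,0,-120,144,4,-0.2],[0,0,0,-150,180,5,-0.2],[0,0,0,-166,199,5,-0.2]]}}

```text
clock: 1.55
position: [396.2, -69.1, 235.6]
ee_rot: [-0.211, 0.978, 0.0, 0.0]
contact_force: [0.5, 0.1, 0.3]
gripper_width: 34.2
grasp_force: 0.0
```

{"name": "carry_out", "arguments": {"motion": [[0,0,-0.15,-40,48,1.5,-0.2],[0,0,-0.3,-80,96,3,-0.2],[0,0,-0.45,-120,144,4,-0.2],[0,0,-0.6,-150,180,5,-0.2],[0,0,-0.7,-166,199,5,-0.2]]}}

```text
clock: 2.17
position: [466.2, 180.8, 230.1]
ee_rot: [-0.534, 0.845, -0.0, 0.0]
contact_force: [0.1, -0.8, 0.4]
gripper_width: 34.1
grasp_force: 0.0
```

```bash
python3 - <<'E'
from h import *
s=st();go([466.6,177.6,230],down(.021+np.pi))
E
```

```text
2.17 [466.2 180.8 230.1] rot [[-0.903, 0.429, -0.0], [0.0, 0.0, -1.0]] F [ 0.1 -0.8  0.4] w 34.1 g 0.0 j [ 0.7   0.18 -0.32  0.   -1.07 -1.14]
turn [-0.     0.    -0.464] shift [ 2.7 -1.7  0.1] | steps 3.0
```

{"name": "carry_out", "arguments": {"motion": [[0,0,-0.16,1,-1,0,-0.2],[0,0,-0.32,2,-1.5,0,-0.2],[0,0,-0.464,2.7,-1.7,0,-0.2],[0,0,-0.464,2.7,-1.7,0,-0.2]]}}

```text
clock: 2.68
position: [466.1, 175.2, 230.4]
ee_rot: [0.712, -0.702, -0.0, -0.0]
contact_force: [-0.8, -0.7, -0.0]
gripper_width: 34.7
grasp_force: 0.0
```

```bash
python3 - <<'E'
from h import *
s=st();w=get_image("wrist");cv2.imwrite("pics/w1.png",w["color"]);print(w["position"],R.from_quat(w["orientation"]).as_matrix().round(3).tolist());print(proj(w,[[466.6,177.6,123],L2W(-130,140,87),[466.6,177.6,99]]))
E
```

```text
2.67 [466.1 175.2 230.4] rot [[-1.0, -0.013, -0.0], [0.0, 0.0, -1.0]] F [-0.8 -0.7 -0. ] w 34.7 g 0.0 j [ 0.69  0.18 -0.32 -0.   -1.07 -0.67]
[467.77247981 109.07006277 359.16517358] [[-1.0, -0.012, -0.003], [-0.013, 0.965, 0.261], [-0.0, 0.261, -0.965]]
[[259.12321395 195.82031567]
 [310.70949344 295.82645169]
 [259.09123673 188.27716043]]
```

View pics/w1.png

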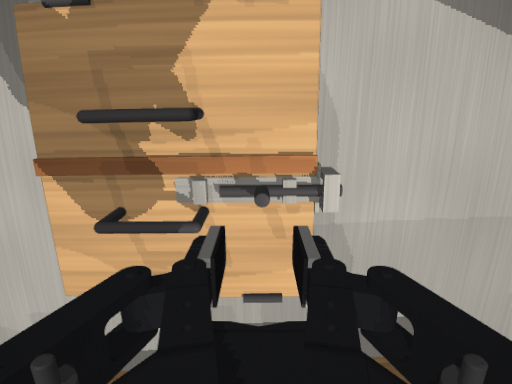

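The wrist view shows the knob top at (262,199), the active rod from (80,116) to (202,114) and the passive rod from (97,228) to (200,228). The leaf's -x edge runs near column 318.

```bash
python3 - <<'E'
from h import *
w=get_image("wrist")
print(onz(w,[(262,199)],123).round(1))
H=onz(w,[(83,116),(199,114),(100,228),(197,228)],127);print(H.round(1).tolist())
print("edge",onz(w,[(320,2),(318,150),(314,290)],87).round(1).tolist())
k=onz(w,[(262,199)],123)[0]
go([k[0],k[1],117])
E
```

```text
[[464.3 180.3 123. ]]
[[601.3, 115.0, 127.0], [512.3, 113.4, 127.0], [599.2, 206.1, 127.0], [517.5, 204.7, 127.0]]
edge [[418.9, 23.4, 87.0], [414.0, 144.5, 87.0], [408.7, 288.3, 87.0]]
turn [0. 0. 0.] shift [ -5.1   1.8 113.4] | steps 2.0
```

{"name": "carry_out", "arguments": {"motion": [[0,0,0,-5,1.8,50,-0.2],[0,0,0,-5,1.8,90,-0.2],[0,0,0,-5,1.8,113,-0.2],[0,0,0,-5,1.8,113,-0.2]]}}

```text
clock: 3.28
position: [463.4, 179.4, 115.8]
ee_rot: [0.712, -0.702, -0.0, 0.002]
contact_force: [0.4, 0.7, 0.1]
gripper_width: 34.2
grasp_force: 0.0
```

{"name": "carry_out", "arguments": {"motion": [[0,0,0,0,-10,0,-0.2],[0,0,0,0,-18,0,-0.2],[0,0,0,0,-26,0,-0.2],[0,0,0,0,-32,0,-0.2],[0,0,0,0,-37,0,-0.2]]}}

```text
clock: 3.9
position: [501.7, 180.6, 117.5]
ee_rot: [0.712, -0.702, -0.0, -0.0]
contact_force: [-2.6, 0.3, 0.4]
gripper_width: 34.4
grasp_force: 1.0
```

```bash
python3 - <<'E'
from h import *
np.save('loc.npy',[544.5,159,0.020])
s=st();w=get_image("wrist");cv2.imwrite("pics/w2.png",w["color"])
E
```

```text
3.9 [501.7 180.6 117.5] rot [[-1.0, -0.015, -0.0], [0.0, 0.0, -1.0]] F [-2.6  0.3  0.4] w 34.4 g 1.0 j [ 0.65  0.36 -0.39 -0.   -0.82 -0.64]
```

View pics/w2.png

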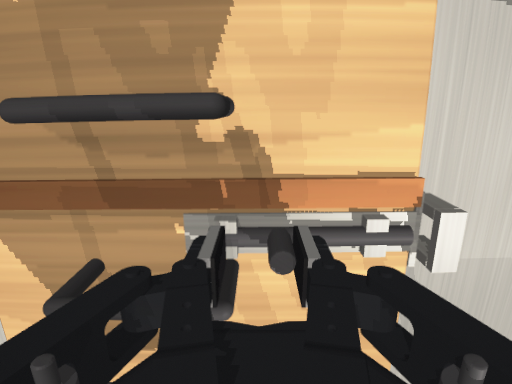

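The wrist view shows the left-hand pushing finger with the knob at (281,255). The bolt tip is out of the strike at (440,235). I'll push a little more, then rise and turn.

{"name": "carry_out", "arguments": {"motion": [[0,0,0,0,-2,0,-0.2],[0,0,0,0,-3.5,0,-0.2],[0,0,0,0,-3.5,0,-0.2]]}}

```text
clock: 4.32
position: [504.4, 180.7, 117.2]
ee_rot: [0.712, -0.702, -0.0, 0.0]
contact_force: [-3.0, 0.3, 2.0]
gripper_width: 34.5
grasp_force: 1.4
```

{"name": "carry_out", "arguments": {"motion": [[0,0,0,0,2,0,-0.2],[0,0,0,0,2,-50,-0.2],[0,0,0,0,2,-100,0],[0,0,-0.18,0,2,-100,0],[0,0,-0.36,0,2,-100,0]]}}

```text
clock: 4.95
position: [503.5, 181.1, 218.4]
ee_rot: [0.828, -0.56, 0.001, -0.002]
contact_force: [-0.2, 0.3, -0.1]
gripper_width: 42.5
grasp_force: 0.0
```

{"name": "carry_out", "arguments": {"motion": [[0,0,-0.18,0,0,0,0],[0,0,-0.36,0,0,0,0],[0,0,-0.54,0,0,0,0],[0,0,-0.72,0,0,0,0],[0,0,-0.9,0,0,0,0]]}}

```text
clock: 5.58
position: [503.3, 180.9, 217.5]
ee_rot: [0.99, -0.144, 0.001, -0.0]
contact_force: [0.5, -0.5, -0.0]
gripper_width: 42.7
grasp_force: 0.0
```

```bash
python3 - <<'E'
from h import *
st();go([556.8,114.2,200],down(.02-np.pi/2))
w=get_image("wrist");print(w["color"][::60,::80].sum())
E
```

```text
5.58 [503.3 180.9 217.5] rot [[-0.286, -0.958, -0.001], [0.002, 0.001, -1.0]] F [ 0.5 -0.5 -0. ] w 42.7 g 0.0 j [ 0.65  0.25 -0.26  0.   -1.06  0.63]
turn [-0.001 -0.002 -0.31 ] shift [70.3 48.6 17.5] | steps 2.0
14496
```

{"name": "carry_out", "arguments": {"motion": [[0,0,-0.16,35,24,8,0],[0,0,-0.31,70.3,48.6,17.5,0],[0,0,-0.31,70.3,48.6,17.5,0]]}}

```text
clock: 6.0
position: [556.9, 111.8, 198.7]
ee_rot: [1.0, 0.004, -0.0, 0.0]
contact_force: [-0.3, 0.4, 0.1]
gripper_width: 42.5
grasp_force: 0.0
```

{"name": "carry_out", "arguments": {"motion": [[0,0,0,0,0,40,0],[0,0,0,0,0,78,0],[0,0,0,0,0,78,0]]}}

```text
clock: 6.38
position: [554.0, 113.4, 119.5]
ee_rot: [1.0, 0.006, -0.003, 0.001]
contact_force: [0.1, -0.5, 0.9]
gripper_width: 42.2
grasp_force: 0.0
```

{"name": "carry_out", "arguments": {"motion": [[0,0,0,0,0,0,-0.5],[0,0,0,0,0,0,-1],[0,0,0,0,0,0,-1],[0,0,0,0,0,0,-1]]}}

```text
clock: 6.88
position: [557.1, 114.6, 124.0]
ee_rot: [1.0, 0.007, 0.002, -0.001]
contact_force: [-0.7, 1.7, 6.8]
gripper_width: 8.0
grasp_force: 58.7
```

```bash
cat >> h.py <<'E'
def arc(side,ths,tilts,gp=5.,hz=75.,s=None,r0=None):
    "side -1 active,+1 passive; rod centre at leaf angle th, tool tilt; prints rows from the current pose"
    s=s or read_state();q0=R.from_quat(s["ee_rot"]);p0=s["position"]
    l=np.load('loc.npy');ax=np.array([np.cos(l[2]),np.sin(l[2]),0]);ay=np.array([-ax[1],ax[0],0])
    y0=(-np.sin(l[2])*(-l[0]))*0
    for th,ti in zip(ths,tilts):
        f=np.arctan2(52,95)+th; yy=side*(140-np.hypot(52,95)*np.cos(f)); zz=hz+np.hypot(52,95)*np.sin(f)
        rod=np.array([l[0],l[1],0])+ax*13+ay*yy+[0,0,zz]
        base=down(l[2]-np.pi/2); rot=R.from_rotvec(-side*ti*ax)*base
        tcp=rod+rot.as_matrix()[:,2]*gp
        print(th,"turn",(q0.inv()*rot).as_rotvec().round(3),"shift",q0.inv().apply(tcp-p0).round(1),"tcp",tcp.round(0))
E
python3 - <<'E'
from h import *
s=st();T=np.array([0,.2,.4,.6,.8,1.0,1.2,1.4,1.6,1.7]);arc(-1,T,T*.5)
E
```

```text
6.88 [557.1 114.6 124. ] rot [[0.015, -1.0, -0.002], [0.004, 0.002, -1.0]] F [-0.7  1.7  6.8] w 8.0 g 58.7 j [ 0.49  0.4  -0.3   0.   -0.86  1.1 ]
0.0 turn [-0.002 -0.004 -0.005] shift [1.2 0.3 2. ] tcp [558. 114. 122.]
0.2 turn [ 0.098 -0.004 -0.005] shift [  1.4  12.  -15.9] tcp [559. 103. 140.]
0.4 turn [ 0.198 -0.005 -0.005] shift [  1.5  27.  -31. ] tcp [559.  88. 155.]
0.6 turn [ 0.298 -0.005 -0.004] shift [  1.7  44.7 -42.9] tcp [559.  70. 167.]
0.8 turn [ 0.398 -0.005 -0.004] shift [  1.8  64.4 -50.9] tcp [560.  50. 175.]
1.0 turn [ 0.498 -0.005 -0.004] shift [  1.9  85.3 -54.8] tcp [560.  29. 179.]
1.2 turn [ 0.598 -0.006 -0.004] shift [  2.  106.5 -54.4] tcp [561.   8. 178.]
1.4 turn [ 0.698 -0.006 -0.003] shift [  2.1 127.1 -49.8] tcp [561. -13. 174.]
1.6 turn [ 0.798 -0.006 -0.003] shift [  2.2 146.4 -41.2] tcp [561. -32. 165.]
1.7 turn [ 0.848 -0.006 -0.003] shift [  2.2 155.3 -35.5] tcp [561. -41. 159.]
```

{"name": "carry_out", "arguments": {"motion": [[0.05,0,0,0,5.5,-9,-1],[0.1,0,0,0,12,-17,-1],[0.15,0,0,0,19,-25,-1],[0.2,0,0,0,27,-32,-1],[0.2,0,0,0,27,-32,-1]]}}

```text
clock: 7.5
position: [557.7, 88.8, 156.2]
ee_rot: [0.995, 0.006, 0.002, -0.103]
contact_force: [-2.1, 7.3, 5.3]
gripper_width: 7.4
grasp_force: 59.4
```

```bash
python3 - <<'E'
from h import *
s=st();T=np.arange(.4,1.8,.1);arc(-1,T,T*.5)
E
```

```text
7.5 [557.7  88.8 156.2] rot [[0.013, -0.979, -0.204], [0.002, 0.204, -0.979]] F [-2.1  7.3  5.3] w 7.4 g 59.4 j [ 0.34  0.36 -0.2  -0.24 -0.95  1.38]
0.4 turn [-0.006 -0.006 -0.006] shift [1.2 1.5 0.9] tcp [559.  88. 155.]
0.5 turn [ 0.044 -0.007 -0.006] shift [ 1.3  8.6 -7. ] tcp [559.  79. 161.]
0.6 turn [ 0.094 -0.007 -0.006] shift [  1.4  16.4 -14.2] tcp [559.  70. 167.]
0.7 turn [ 0.144 -0.007 -0.006] shift [  1.5  25.  -20.6] tcp [559.  60. 171.]
0.7999999999999999 turn [ 0.194 -0.007 -0.006] shift [  1.6  34.1 -26.1] tcp [560.  50. 175.]
0.8999999999999999 turn [ 0.244 -0.007 -0.006] shift [  1.7  43.7 -30.6] tcp [560.  40. 177.]
0.9999999999999999 turn [ 0.294 -0.007 -0.005] shift [  1.7  53.7 -34.1] tcp [560.  29. 179.]
1.0999999999999999 turn [ 0.344 -0.008 -0.005] shift [  1.8  64.  -36.6] tcp [560.  19. 179.]
1.1999999999999997 turn [ 0.394 -0.008 -0.005] shift [  1.9  74.5 -38.1] tcp [561.   8. 178.]
1.2999999999999998 turn [ 0.444 -0.008 -0.005] shift [  2.   85.1 -38.5] tcp [561.  -2. 176.]
1.4 turn [ 0.494 -0.008 -0.005] shift [  2.   95.7 -37.8] tcp [561. -13. 174.]
1.4999999999999996 turn [ 0.544 -0.008 -0.004] shift [  2.1 106.1 -36. ] tcp [561. -22. 170.]
1.5999999999999996 turn [ 0.594 -0.008 -0.004] shift [  2.1 116.4 -33.2] tcp [561. -32. 165.]
1.6999999999999997 turn [ 0.644 -0.008 -0.004] shift [  2.2 126.2 -29.4] tcp [561. -41. 159.]
```

{"name": "carry_out", "arguments": {"motion": [[0.05,0,0,0,7,-8,-1],[0.1,0,0,0,15,-15,-1],[0.15,0,0,0,24,-21,-1],[0.2,0,0,0,33,-27,-1],[0.25,0,0,0,43,-31,-1]]}}

```text
clock: 8.12
position: [558.8, 41.8, 179.8]
ee_rot: [0.974, 0.008, 0.002, -0.227]
contact_force: [-1.0, 8.5, 10.2]
gripper_width: 7.9
grasp_force: 58.5
```

```bash
python3 - <<'E'
from h import *
s=st();T=np.arange(.8,1.8,.1);arc(-1,T,T*.5)
E
```

```text
8.12 [558.8  41.8 179.8] rot [[0.017, -0.897, -0.442], [-0.001, 0.442, -0.897]] F [-1.   8.5 10.2] w 7.9 g 58.5 j [ 0.1   0.37 -0.09 -0.51 -1.13  1.71]
0.8 turn [-0.058 -0.008 -0.001] shift [ 1.  -5.3  8.2] tcp [560.  50. 175.]
0.9 turn [-0.008 -0.008 -0.001] shift [1.  2.9 1.4] tcp [560.  40. 177.]
1.0 turn [ 0.042 -0.008 -0.001] shift [ 1.1 11.7 -4.5] tcp [560.  29. 179.]
1.1 turn [ 0.092 -0.008 -0.001] shift [ 1.1 21.1 -9.5] tcp [560.  19. 179.]
1.2 turn [ 0.142 -0.008 -0.001] shift [  1.2  30.9 -13.5] tcp [561.   8. 178.]
1.2999999999999998 turn [ 0.192 -0.008 -0.   ] shift [  1.2  41.1 -16.5] tcp [561.  -2. 176.]
1.4 turn [ 0.242 -0.008 -0.   ] shift [  1.3  51.5 -18.5] tcp [561. -13. 174.]
1.5 turn [ 0.292 -0.008  0.   ] shift [  1.3  62.  -19.4] tcp [561. -22. 170.]
1.5999999999999999 turn [ 0.342 -0.008  0.   ] shift [  1.3  72.6 -19.2] tcp [561. -32. 165.]
1.6999999999999997 turn [ 0.392 -0.008  0.001] shift [  1.3  83.1 -18. ] tcp [561. -41. 159.]
```

{"name": "carry_out", "arguments": {"motion": [[0.05,0,0,0,11,-4.5,-1],[0.1,0,0,0,20,-9.5,-1],[0.15,0,0,0,30,-13.5,-1],[0.2,0,0,0,40,-16.5,-1],[0.25,0,0,0,50,-18.5,-1]]}}

```text
clock: 8.75
position: [560.1, -14.1, 176.5]
ee_rot: [0.939, 0.009, 0.002, -0.345]
contact_force: [-0.0, 1.6, 15.4]
gripper_width: 7.4
grasp_force: 60.2
```

```bash
python3 - <<'E'
from h import *
s=st();T=np.arange(1.3,1.9,.1);arc(-1,T,T*.5)
E
```

```text
8.75 [560.1 -14.1 176.5] rot [[0.019, -0.762, -0.647], [-0.003, 0.647, -0.762]] F [-0.   1.6 15.4] w 7.4 g 60.2 j [-0.14  0.45  0.01 -0.72 -1.32  1.98]
1.3 turn [-0.054 -0.01   0.003] shift [ 0.8 -8.9  7.7] tcp [561.  -2. 176.]
1.4000000000000001 turn [-0.004 -0.01   0.003] shift [0.8 0.7 3.2] tcp [561. -13. 174.]
1.5000000000000002 turn [ 0.046 -0.01   0.004] shift [ 0.8 10.7 -0.2] tcp [561. -22. 170.]
1.6000000000000003 turn [ 0.096 -0.01   0.004] shift [ 0.8 21.1 -2.7] tcp [561. -32. 165.]
1.7000000000000004 turn [ 0.146 -0.01   0.004] shift [ 0.8 31.6 -4. ] tcp [561. -41. 159.]
1.8000000000000005 turn [ 0.196 -0.01   0.004] shift [ 0.7 42.1 -4.3] tcp [562. -49. 153.]
```

{"name": "carry_out", "arguments": {"motion": [[0.05,0,0,0,10,-3,-1],[0.1,0,0,0,20,-5,-1],[0.13,0,0,0,27,-6,-1],[0.13,0,0,0,27,-6,-1]]}}

```text
clock: 9.25
position: [560.7, -42.0, 160.9]
ee_rot: [0.916, 0.007, 0.001, -0.402]
contact_force: [2.5, -5.9, 11.1]
gripper_width: 7.4
grasp_force: 62.1
```

{"name": "carry_out", "arguments": {"motion": [[0,0,0,0,0,0,-0.5],[0,0,0,0,0,0,-0.5],[0,0,0,0,0,-40,-0.5],[0,0,0,0,0,-100,-0.5]]}}

```text
clock: 9.75
position: [558.1, -112.0, 224.4]
ee_rot: [0.915, 0.007, -0.006, -0.404]
contact_force: [0.9, -0.1, 0.8]
gripper_width: 21.3
grasp_force: 0.0
```

```bash
python3 - <<'E'
from h import *
s=st();go([557,60,330],down(.02-np.pi/2))
t=get_image("top");a=cv2.resize(t["color"][120:280,80:250],None,fx=3,fy=3,interpolation=cv2.INTER_CUBIC)
sc=get_image("scene")["color"];b=cv2.resize(sc[140:340,240:440],None,fx=2.4,fy=2.4)
cv2.imwrite("pics/c.png",np.hstack([a[:480,:],b[:480,:]])[:, :800] if 0 else cv2.resize(np.hstack([a,b]),(800,390)))
E
```

```text
9.75 [ 558.1 -112.   224.4] rot [[0.008, -0.673, -0.739], [-0.016, 0.739, -0.673]] F [ 0.9 -0.1  0.8] w 21.3 g 0.0 j [-0.34  0.51  0.18 -0.76 -1.6   2.04]
turn [-0.832  0.003 -0.005] shift [   1.2 -193.9   56.1] | steps 5.0
```

View pics/c.png

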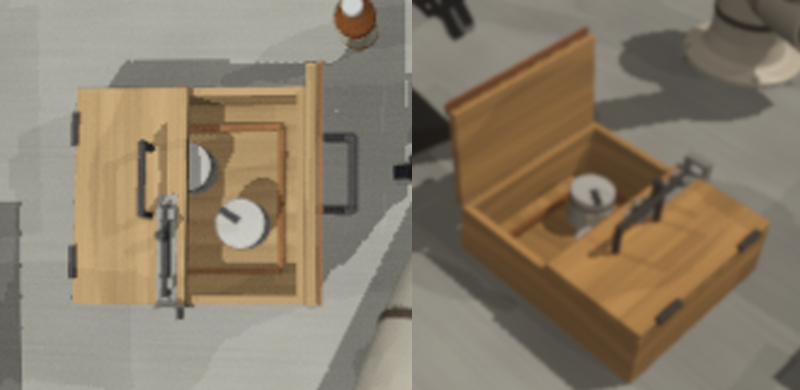

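The picture shows the active leaf standing open at about 1.7 rad. Two tins are visible at (240,222) and (200,168), the latter partly under the passive leaf.

{"name": "carry_out", "arguments": {"motion": [[-0.1,0,0,0,-40,-37,-0.2],[-0.27,0,0,0,-80,-60,0],[-0.45,0,0,0,-115,-20,0],[-0.63,0,0,0,-155,20,0],[-0.81,0,0,0,-194,56,0]]}}

```text
clock: 10.48
position: [555.9, 61.4, 331.1]
ee_rot: [1.0, 0.008, 0.001, -0.008]
contact_force: [1.5, -0.0, -1.2]
gripper_width: 43.1
grasp_force: 0.0
```

```bash
python3 - <<'E'
from h import *
s=st();go([556.5,205.4,190],down(.02-np.pi/2))
E
```

```text
10.47 [555.9  61.4 331.1] rot [[0.015, -1.0, -0.015], [0.002, 0.015, -1.0]] F [ 1.5 -0.  -1.2] w 43.1 g 0.0 j [ 0.39  0.22 -0.   -0.01 -1.34  1.2 ]
turn [-0.015 -0.002 -0.005] shift [   2.5 -141.8  143.2] | steps 4.0
```

{"name": "carry_out", "arguments": {"motion": [[0,0,0,2,-50,30,0],[-0.015,0,0,2.5,-100,60,0],[-0.015,0,0,2.5,-142,100,0],[-0.015,0,0,2.5,-142,143,0],[-0.015,0,0,2.5,-142,143,0]]}}

```text
clock: 11.1
position: [554.2, 203.8, 186.1]
ee_rot: [1.0, 0.008, -0.005, 0.0]
contact_force: [-0.2, 0.5, 0.2]
gripper_width: 42.6
grasp_force: 0.0
```

{"name": "carry_out", "arguments": {"motion": [[0,0,0,0,0,40,0],[0,0,0,0,0,67,0],[0,0,0,0,0,67,-0.5],[0,0,0,0,0,67,-1],[0,0,0,0,0,67,-1]]}}

```text
clock: 11.72
position: [558.4, 204.7, 125.8]
ee_rot: [1.0, 0.007, 0.002, -0.003]
contact_force: [0.7, -1.3, 2.4]
gripper_width: 8.0
grasp_force: 58.5
```

{"name": "carry_out", "arguments": {"motion": [[0,0,0,0,0,0,-1],[0,0,0,0,0,0,-1]]}}

```text
clock: 11.98
position: [558.4, 204.7, 125.8]
ee_rot: [1.0, 0.007, 0.002, -0.003]
contact_force: [-0.5, -2.1, 5.8]
gripper_width: 7.8
grasp_force: 59.1
```

```bash
python3 - <<'E'
from h import *
s=st();T=np.arange(0,.9,.1);arc(1,T,T*.5,gp=4)
E
```

```text
11.97 [558.4 204.7 125.8] rot [[0.015, -1.0, -0.006], [0.004, 0.006, -1.0]] F [-0.5 -2.1  5.8] w 7.8 g 59.1 j [ 0.62  0.44 -0.23 -0.   -0.89  0.97]
0.0 turn [-0.006 -0.004 -0.005] shift [-1.8  0.5  2.8] tcp [557. 204. 123.]
0.1 turn [-0.056 -0.004 -0.005] shift [-1.8 -5.  -6.4] tcp [556. 210. 132.]
0.2 turn [-0.106 -0.004 -0.005] shift [ -1.8 -11.4 -15. ] tcp [556. 216. 141.]
0.30000000000000004 turn [-0.156 -0.003 -0.005] shift [ -1.8 -18.7 -22.9] tcp [556. 223. 149.]
0.4 turn [-0.206 -0.003 -0.005] shift [ -1.8 -26.7 -30. ] tcp [556. 231. 156.]
0.5 turn [-0.256 -0.003 -0.006] shift [ -1.9 -35.3 -36.3] tcp [556. 240. 162.]
0.6000000000000001 turn [-0.306 -0.003 -0.006] shift [ -1.9 -44.6 -41.7] tcp [556. 249. 168.]
0.7000000000000001 turn [-0.356 -0.003 -0.006] shift [ -1.9 -54.3 -46.1] tcp [556. 259. 172.]
0.8 turn [-0.406 -0.003 -0.006] shift [ -1.9 -64.4 -49.5] tcp [555. 269. 176.]
```

{"name": "carry_out", "arguments": {"motion": [[-0.05,0,0,0,-5.5,-9.2,-1],[-0.1,0,0,0,-12,-17.8,-1],[-0.15,0,0,0,-19,-25.7,-1],[-0.2,0,0,0,-27,-32.8,-1],[-0.25,0,0,0,-36,-39,-1]]}}

```text
clock: 12.6
position: [557.4, 237.7, 163.4]
ee_rot: [0.992, 0.007, 0.001, 0.126]
contact_force: [6.0, -8.3, 1.5]
gripper_width: 7.5
grasp_force: 58.6
```

{"name": "carry_out", "arguments": {"motion": [[0,0,0,0,0,0,-1]]}}

```text
clock: 12.72
position: [557.5, 238.9, 164.4]
ee_rot: [0.992, 0.008, 0.001, 0.125]
contact_force: [3.5, -6.3, 4.1]
gripper_width: 8.1
grasp_force: 59.1
```

```bash
python3 - <<'E'
from h import *
s=st();T=np.arange(.4,1.2,.1);arc(1,T,T*.5,gp=3)
E
```

```text
12.72 [557.5 238.9 164.4] rot [[0.015, -0.969, 0.248], [0.005, -0.248, -0.969]] F [ 3.5 -6.3  4.1] w 8.1 g 59.1 j [ 0.76  0.47 -0.16  0.21 -1.11  0.72]
0.4 turn [ 0.05   0.    -0.005] shift [-1.6  5.5  9. ] tcp [556. 231. 157.]
0.5 turn [ 0.     0.    -0.005] shift [-1.6 -1.4  0.8] tcp [556. 240. 163.]
0.6 turn [-0.05   0.    -0.005] shift [-1.6 -9.  -6.8] tcp [556. 249. 169.]
0.7 turn [-0.1    0.001 -0.005] shift [ -1.7 -17.3 -13.5] tcp [556. 259. 173.]
0.7999999999999999 turn [-0.15   0.001 -0.005] shift [ -1.7 -26.3 -19.4] tcp [555. 269. 177.]
0.8999999999999999 turn [-0.2    0.001 -0.005] shift [ -1.8 -35.8 -24.3] tcp [555. 280. 179.]
0.9999999999999999 turn [-0.25   0.001 -0.005] shift [ -1.8 -45.7 -28.3] tcp [555. 290. 180.]
1.0999999999999999 turn [-0.3    0.001 -0.005] shift [ -1.8 -56.  -31.2] tcp [555. 301. 181.]
```

{"name": "carry_out", "arguments": {"motion": [[-0.05,0,0,-1,-9,-7,-1],[-0.1,0,0,-1.5,-17,-13.5,-1],[-0.15,0,0,-1.7,-26,-19.4,-1],[-0.2,0,0,-1.7,-35.5,-24.3,-1],[-0.25,0,0,-1.8,-45.5,-28.3,-1]]}}

```text
clock: 13.35
position: [556.2, 288.9, 183.2]
ee_rot: [0.969, 0.006, 0.004, 0.248]
contact_force: [7.8, -6.7, 8.3]
gripper_width: 7.8
grasp_force: 59.1
```

{"name": "carry_out", "arguments": {"motion": [[0,0,0,0,0,0,-1]]}}

```text
clock: 13.48
position: [556.2, 290.6, 183.5]
ee_rot: [0.969, 0.007, 0.004, 0.248]
contact_force: [3.9, -4.5, 11.3]
gripper_width: 7.8
grasp_force: 59.0
```

```bash
python3 - <<'E'
from h import *
s=st();T=np.arange(.9,1.8,.1);arc(1,T,T*.5,gp=3)
E
```

```text
13.47 [556.2 290.6 183.5] rot [[0.012, -0.877, 0.48], [0.012, -0.48, -0.877]] F [ 3.9 -4.5 11.3] w 7.8 g 59.0 j [ 0.88  0.58 -0.04  0.33 -1.36  0.57]
0.9 turn [ 0.051 -0.003 -0.006] shift [-1.3  7.5  9.2] tcp [555. 280. 179.]
1.0 turn [ 0.001 -0.002 -0.006] shift [-1.4 -1.2  2.9] tcp [555. 290. 180.]
1.1 turn [-0.049 -0.002 -0.006] shift [ -1.4 -10.4  -2.5] tcp [555. 301. 181.]
1.2 turn [-0.099 -0.002 -0.006] shift [ -1.5 -20.2  -6.9] tcp [554. 312. 180.]
1.2999999999999998 turn [-0.149 -0.002 -0.006] shift [ -1.5 -30.3 -10.3] tcp [554. 322. 178.]
1.4 turn [-0.199 -0.002 -0.006] shift [ -1.6 -40.7 -12.7] tcp [554. 332. 175.]
1.5 turn [-0.249 -0.002 -0.006] shift [ -1.6 -51.3 -14.1] tcp [554. 342. 171.]
1.5999999999999999 turn [-0.299 -0.002 -0.006] shift [ -1.7 -62.  -14.3] tcp [554. 352. 166.]
1.6999999999999997 turn [-0.349 -0.001 -0.006] shift [ -1.7 -72.6 -13.5] tcp [553. 361. 161.]
```

{"name": "carry_out", "arguments": {"motion": [[-0.05,0,0,-1,-10,-4,-1],[-0.1,0,0,-1.4,-20,-8.5,-1],[-0.15,0,0,-1.5,-30,-12,-1],[-0.2,0,0,-1.5,-40.5,-14.5,-1],[-0.25,0,0,-1.6,-51,-16,-1]]}}

```text
clock: 14.1
position: [554.9, 344.1, 175.5]
ee_rot: [0.931, 0.006, 0.007, 0.365]
contact_force: [8.2, -1.5, 12.7]
gripper_width: 7.5
grasp_force: 59.3
```

{"name": "carry_out", "arguments": {"motion": [[-0.05,0,0,0,-10,-1,-1],[-0.09,0,0,0,-18,0,-1],[-0.09,0,0,0,-18,0,-1]]}}

```text
clock: 14.48
position: [554.5, 362.1, 164.9]
ee_rot: [0.915, 0.007, 0.011, 0.404]
contact_force: [2.2, 11.6, 19.8]
gripper_width: 7.3
grasp_force: 60.9
```

{"name": "carry_out", "arguments": {"motion": [[0,0,0,0,0,0,-0.5],[0,0,0,0,0,0,-0.5],[0,0,0,0,0,-40,-0.5],[0,0,0,0,0,-100,-0.5]]}}

```text
clock: 14.98
position: [550.3, 429.9, 222.8]
ee_rot: [0.913, 0.006, 0.001, 0.407]
contact_force: [1.3, 1.8, 0.4]
gripper_width: 21.5
grasp_force: 0.0
```

```bash
python3 - <<'E'
from h import *
s=st();go([545,200,400],down(.02-np.pi/2));
t=get_image("top");cv2.imwrite("pics/d.png",cv2.resize(t["color"][130:270,60:390],None,fx=2.4,fy=2.4,interpolation=cv2.INTER_CUBIC))
E
```

```text
14.97 [550.3 429.9 222.8] rot [[0.011, -0.668, 0.744], [0.006, -0.744, -0.668]] F [1.3 1.8 0.4] w 21.5 g 0.0 j [ 1.04  0.84  0.4   0.41 -1.86  0.51]
turn [ 0.839  0.007 -0.006] shift [ -8.7 285.3  52.7] | steps 5.0
```

View pics/d.png

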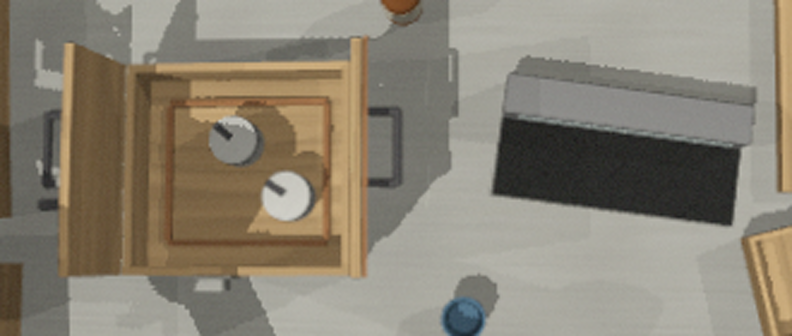

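The picture shows both leaves open and two tins, at (235,139) and (287,196), with their tabs pointing up-left. The whole mat is visible, with corners at (505,116), (741,147), (733,224) and (493,194).

{"name": "carry_out", "arguments": {"motion": [[0.1,0,0,0,45,-40,0.5],[0.28,0,0,0,95,-25,1],[0.46,0,0,-4,150,0,1],[0.64,0,0,-8,205,25,1],[0.82,0,0,-9,255,50,1]]}}

```text
clock: 15.65
position: [543.6, 220.7, 380.5]
ee_rot: [1.0, 0.007, 0.001, 0.004]
contact_force: [3.0, -1.3, -0.4]
gripper_width: 85.6
grasp_force: 0.0
```

```bash
python3 - <<'E'
from h import *
s=st();w=get_image("wrist");cv2.imwrite("pics/w3.png",w["color"])
t=get_image("top")
K=onz(t,np.array([(505,116),(741,147),(733,224),(493,194)])/2.4+[60,130]-.3,3);print(K.round(1).tolist(),[np.linalg.norm(K[i]-K[i-1]).round(1) for i in range(4)],K.mean(0))
a=K[0]-K[3]+K[1]-K[2];b=K[0]-K[1]+K[3]-K[2];print(np.arctan2(a[1],a[0]),np.arctan2(-b[0],b[1]))
E
```

```text
15.65 [543.6 220.7 380.5] rot [[0.014, -1.0, 0.009], [0.002, -0.009, -1.0]] F [ 3.  -1.3 -0.4] w 85.6 g 0.0 j [ 0.67  0.26  0.16  0.01 -1.47  0.92]
[[621.7, -169.3, 3.0], [587.2, -473.5, 3.0], [488.2, -462.6, 3.0], [521.7, -155.5, 3.0]] [np.float64(101.0), np.float64(306.1), np.float64(99.6), np.float64(308.9)] [ 554.71064973 -315.20100782    3.        ]
-0.1235773388196432 -0.11062679514521527
```

View pics/w3.png

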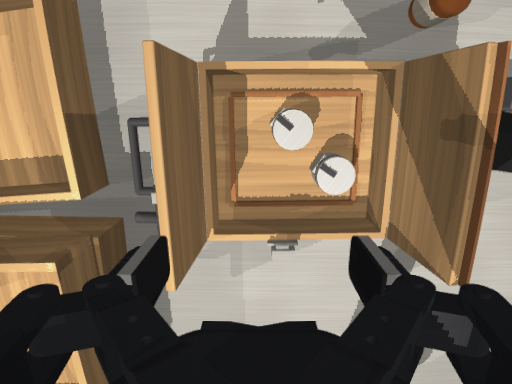

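The wrist view shows the tin lids at (293,130) and (335,174). Their dark tabs point up-left, and nothing else is in the locker.

```bash
cat >> h.py <<'E'
def tins(w,guess,z=60.,rad=24):
    hsv=cv2.cvtColor(w["color"],cv2.COLOR_BGR2HSV);out=[]
    for g in guess:
        roi=np.zeros(hsv.shape[:2],np.uint8);cv2.circle(roi,g,rad,255,-1)
        m=cv2.inRange(hsv,(0,0,110),(180,60,255))&roi
        n,l,s,c=cv2.connectedComponentsWithStats(m);m=(l==1+s[1:,4].argmax()).astype(np.uint8)
        h=cv2.convexHull(max(cv2.findContours(m,0,1)[0],key=cv2.contourArea));e=cv2.fitEllipse(h)
        f=cv2.drawContours(np.zeros_like(m),[h],-1,255,-1)
        core=cv2.ellipse(np.zeros_like(m),(tuple(e[0]),(e[1][0]*.93,e[1][1]*.93),e[2]),255,-1)
        d=(hsv[:,:,2]<120)&(core>0);ys,xs=np.nonzero(d)
        P=onz(w,np.c_[xs,ys],z+2);C=onz(w,[e[0]],z)[0];r=P[:,:2]-C[:2]
        u=r.mean(0);ax=np.linalg.svd(r-u)[2][0];ax=ax*np.sign(ax@u)
        print("lid",np.round(e[0],1),np.round(e[1],1),"C",C.round(1),"n",len(xs),"ang mean",np.arctan2(u[1],u[0]).round(3),"|u|",np.linalg.norm(u).round(1),"ang axis",np.arctan2(ax[1],ax[0]).round(3))
E
python3 - <<'E'
from h import *
w=get_image("wrist");tins(w,[(293,130),(335,174)])
t=get_image("top");tins(t,[(157,188),(179,211)],rad=14)
E
```

```text
lid [288.6 130.5] [39.3 42.3] C [583.3 168.7  60. ] n 128 ang mean 0.795 |u| 16.5 ang axis 0.459
lid [331.5 176.1] [37.4 39.7] C [514.6 100.5  60. ] n 97 ang mean 0.976 |u| 15.1 ang axis 0.983
lid [156.6 188. ] [19.5 20.5] C [579.  166.9  60. ] n 27 ang mean 0.837 |u| 17.2 ang axis 0.937
lid [179.  211.5] [20.1 21.4] C [510.9  97.6  60. ] n 21 ang mean 0.919 |u| 17.4 ang axis 1.071
```

```bash
python3 - <<'E'
from h import *
go([580,167,170],down(-.72));go([511,98,170],down(-.62))
E
```

```text
turn [ 0.013  0.004 -0.841] shift [ 34.8  50.9 211.2] | steps 5.0
turn [ 0.013  0.005 -0.941] shift [-34.9 119.2 212. ] | steps 6.0
```

{"name": "carry_out", "arguments": {"motion": [[0,0,-0.18,8,12,50,1],[0,0,-0.36,16,24,100,1],[0.01,0,-0.54,25,36,150,1],[0.013,0.004,-0.7,32,46,190,1],[0.013,0.004,-0.84,34.8,51,211,1]]}}

```text
clock: 16.48
position: [578.0, 169.4, 163.2]
ee_rot: [0.909, 0.417, -0.006, 0.001]
contact_force: [0.1, 0.6, 0.3]
gripper_width: 85.4
grasp_force: 0.0
```

{"name": "carry_out", "arguments": {"motion": [[0,0,0,0,0,0,1],[0,0,0,0,0,0,1]]}}

```text
clock: 16.73
position: [580.2, 170.4, 168.8]
ee_rot: [0.91, 0.414, -0.001, 0.001]
contact_force: [0.2, 0.6, 0.3]
gripper_width: 85.4
grasp_force: 0.0
```

```bash
python3 - <<'E'
from h import *
s=st();w=get_image("wrist");cv2.imwrite("pics/w4.png",w["color"]);g=proj(w,[580,167,60])[0];print(g)
tins(w,[tuple(int(v) for v in g)],rad=75)
E
```

```text
16.73 [580.2 170.4 168.8] rot [[0.754, -0.657, 0.0], [-0.002, -0.003, -1.0]] F [0.2 0.6 0.3] w 85.4 g 0.0 j [ 0.55  0.41 -0.15  0.   -1.01  1.87]
[260.34880103 195.20044692]
lid [260.6 187.4] [72.2 79.4] C [584.5 171.8  60. ] n 555 ang mean 0.816 |u| 16.2 ang axis 0.688
```

View pics/w4.png

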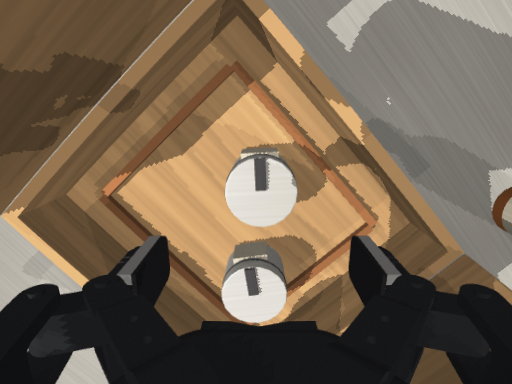

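The wrist view shows lid A at (261,190) with its tab straight up at column 261, so the label yaw is about 0.854. Tin B is at (254,292), with its tab nearly parallel.

```bash
python3 - <<'E'
from h import *
go([582,169,38],down(-.717))
w=get_image("wrist");print(onz(w,[(261,190),(254,292)],60),"tabs",[np.arctan2(*(p[1]-p[0])[1::-1]) for p in (onz(w,[(261,187),(260.5,159)],62),onz(w,[(253.5,293),(250,269)],62))])
E
```

```text
turn [0.001 0.002 0.   ] shift [  0.3   2.1 131.6] | steps 3.0
[[583.49699708 169.90088818  60.        ]
 [516.13832495 101.9691531   60.        ]] tabs [np.float64(0.8728421063043103), np.float64(0.9740575297650478)]
```

{"name": "carry_out", "arguments": {"motion": [[0,0,0,0.6,2,50,1],[0,0,0,0.6,2,95,1],[0,0,0,0.6,2,131,1],[0,0,0,0.6,2,131,1]]}}

```text
clock: 17.32
position: [580.3, 167.6, 36.4]
ee_rot: [0.91, 0.414, -0.004, 0.001]
contact_force: [-0.4, -0.2, 0.1]
gripper_width: 85.5
grasp_force: 0.0
```

{"name": "carry_out", "arguments": {"motion": [[0,0,0,0,0,0,0.5],[0,0,0,0,0,0,0],[0,0,0,0,0,0,-0.3],[0,0,0,0,0,0,-0.3],[0,0,0,0,0,0,-0.3]]}}

```text
clock: 17.95
position: [583.4, 169.1, 41.0]
ee_rot: [0.91, 0.415, 0.002, 0.0]
contact_force: [-0.2, 1.0, 6.3]
gripper_width: 58.6
grasp_force: 65.2
```

```bash
python3 - <<'E'
from h import *
st()
E
```

```text
17.95 [583.4 169.1  41. ] rot [[0.754, -0.656, 0.002], [0.003, 0.001, -1.0]] F [-0.2  1.   6.3] w 58.6 g 65.2 j [ 0.55  0.56 -0.27  0.   -0.73  1.88]
```

{"name": "carry_out", "arguments": {"motion": [[0,0,0,0,0,-30,-0.3],[0,0,0,0,0,-85,-0.3],[0,0,0,0,0,-140,-0.3],[0,0,0,0,0,-195,-0.3],[0,0,0,0,0,-245,-0.3]]}}

```text
clock: 18.58
position: [581.5, 168.2, 285.7]
ee_rot: [0.91, 0.414, -0.0, 0.0]
contact_force: [1.1, 0.6, -2.9]
gripper_width: 58.6
grasp_force: 65.0
```

```bash
python3 - <<'E'
from h import *
st();go([539.4,-378.9,285]);go([539.4,-378.9,285],down(-1.692))
E
```

```text
18.57 [581.5 168.2 285.7] rot [[0.754, -0.657, -0.0], [-0.001, -0.001, -1.0]] F [ 1.1  0.6 -2.9] w 58.6 g 65.0 j [ 0.55  0.33  0.02  0.   -1.27  1.88]
turn [0. 0. 0.] shift [-440.1  327.8    1.1] | steps 9.0
turn [0.    0.001 0.975] shift [-440.1  327.8    1.1] | steps 9.0
```

{"name": "carry_out", "arguments": {"motion": [[0,0,0,-30,22,0,-0.3],[0,0,0,-75,56,0,-0.3],[0,0,0,-122,91,0,-0.3],[0,0,0,-170,127,0,-0.3],[0,0,0,-218,162,0,-0.3]]}}

```text
clock: 19.2
position: [560.1, -104.0, 283.9]
ee_rot: [0.91, 0.414, -0.001, 0.0]
contact_force: [1.8, -0.2, -2.5]
gripper_width: 58.3
grasp_force: 65.1
```

{"name": "carry_out", "arguments": {"motion": [[0,0,0.17,-48,36,0,-0.3],[0,0,0.34,-96,72,0,-0.3],[0,0,0.51,-144,108,0,-0.3],[0,0,0.68,-190,142,0,-0.3],[0,0,0.85,-222,166,0,-0.3]]}}

```text
clock: 19.82
position: [539.2, -380.9, 284.0]
ee_rot: [1.0, -0.002, -0.001, 0.001]
contact_force: [-0.5, -0.3, -2.8]
gripper_width: 58.5
grasp_force: 65.0
```

```bash
python3 - <<'E'
from h import *
st();go([539.4,-378.9,120],down(-1.692))
E
```

```text
19.82 [ 539.2 -380.9  284. ] rot [[-0.004, -1.0, 0.001], [-0.002, -0.001, -1.0]] F [-0.5 -0.3 -2.8] w 58.5 g 65.0 j [-0.37  0.43  0.17  0.   -1.31  1.94]
turn [0.001 0.002 0.118] shift [  0.5  -2.2 164. ] | steps 3.0
```

{"name": "carry_out", "arguments": {"motion": [[0,0,0.1,0.5,-2,60,-0.3],[0,0,0.118,0.5,-2,120,-0.3],[0,0,0.118,0.5,-2,175,-0.3],[0,0,0.118,0.5,-2,225,-0.3],[0,0,0.118,0.5,-2,232,-0.3]]}}

```text
clock: 20.45
position: [537.4, -375.9, 48.2]
ee_rot: [0.998, -0.057, -0.005, -0.001]
contact_force: [-1.4, 0.8, -0.8]
gripper_width: 58.5
grasp_force: 65.3
```

{"name": "carry_out", "arguments": {"motion": [[0,0,0,0,0,0,-0.3]]}}

```text
clock: 20.58
position: [541.3, -377.7, 53.5]
ee_rot: [0.998, -0.057, -0.0, 0.002]
contact_force: [0.5, -0.1, -1.9]
gripper_width: 58.5
grasp_force: 65.3
```

```bash
python3 - <<'E'
from h import *
st();go([539.4,-378.9,37],down(-1.692))
E
```

```text
20.57 [ 541.3 -377.7   53.5] rot [[-0.113, -0.994, 0.003], [-0.0, -0.003, -1.0]] F [ 0.5 -0.1 -1.9] w 58.5 g 65.3 j [-0.36  0.62 -0.12  0.   -0.83  1.82]
turn [ 0.003 -0.     0.008] shift [-1.8  1.4 16.5] | steps 1.0
```

{"name": "carry_out", "arguments": {"motion": [[0,0,0.008,-1,1,8,-0.3],[0,0,0.008,-1.5,1.4,13,-0.3],[0,0,0.008,-1.8,1.4,15.5,-0.3],[0,0,0.008,-1.8,1.4,16.5,-0.3],[0,0,0.008,-1.8,1.4,16.5,-0.3]]}}

```text
clock: 21.2
position: [538.7, -378.5, 36.1]
ee_rot: [0.998, -0.061, -0.001, 0.001]
contact_force: [-0.1, -0.4, -0.3]
gripper_width: 58.9
grasp_force: 65.4
```

```bash
python3 - <<'E'
from h import *
st()
E
```

```text
21.2 [ 538.7 -378.5   36.1] rot [[-0.121, -0.993, 0.002], [-0.001, -0.002, -1.0]] F [-0.1 -0.4 -0.3] w 58.9 g 65.4 j [-0.37  0.64 -0.14  0.   -0.8   1.81]
```

{"name": "carry_out", "arguments": {"motion": [[0,0,0,0,0,0,0.5],[0,0,0,0,0,0,0.8],[0,0,0,0,0,0,1],[0,0,0,0,0,0,1]]}}

```text
clock: 21.7
position: [538.7, -378.4, 35.8]
ee_rot: [0.998, -0.061, -0.001, 0.001]
contact_force: [-0.5, 1.3, 0.4]
gripper_width: 85.2
grasp_force: 0.0
```

{"name": "carry_out", "arguments": {"motion": [[0,0,0,0,0,-30,1],[0,0,0,0,0,-80,1],[0,0,0,0,0,-140,1],[0,0,0,0,0,-140,1]]}}

```text
clock: 22.2
position: [541.7, -379.8, 182.6]
ee_rot: [0.998, -0.06, 0.005, 0.004]
contact_force: [-0.1, -0.8, -0.6]
gripper_width: 85.6
grasp_force: 0.0
```

```bash
python3 - <<'E'
from h import *
s=st();w=get_image("wrist");cv2.imwrite("pics/w5.png",w["color"]);g=proj(w,[539,-379,55])[0];print(g)
print("reader yaw ref",[proj(w,[539+r*.994,-379-r*.112,57])[0].round(0) for r in(0,25)])
t=get_image("top");tins(t,[(175,185),(179,211)],rad=14) if 0 else None
go([516,101,285]);go([516,101,285],down(-.62))
E
```

```text
22.2 [ 541.7 -379.8  182.6] rot [[-0.121, -0.993, 0.007], [0.01, -0.008, -1.0]] F [-0.1 -0.8 -0.6] w 85.6 g 0.0 j [-0.37  0.49  0.01  0.   -1.08  1.81]
[257.05927496 191.91385116]
reader yaw ref [array([257., 193.]), array([257., 164.])]
turn [0. 0. 0.] shift [ -81.  -472.4 -109.5] | steps 8.0
turn [ 2.000e-03  1.000e-03 -1.073e+00] shift [ -81.  -472.4 -109.5] | steps 8.0
```

View pics/w5.png

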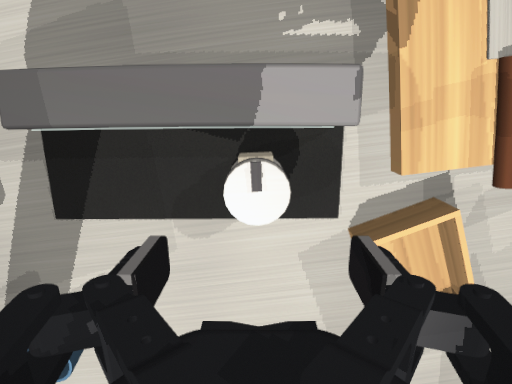

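The wrist view shows tin A standing on the mat with its lid at (257,191). Its label and tab point straight at the reader's face.

{"name": "carry_out", "arguments": {"motion": [[0,0,0,-8,-45,-40,1],[0,0,0,-16,-95,-75,1],[0,0,0,-26,-150,-100,1],[0,0,0,-36,-207,-109,1],[0,0,0,-46,-267,-109,1]]}}

```text
clock: 22.92
position: [525.2, -105.6, 283.4]
ee_rot: [0.998, -0.061, -0.001, 0.001]
contact_force: [1.3, -0.3, 0.7]
gripper_width: 85.5
grasp_force: 0.0
```

{"name": "carry_out", "arguments": {"motion": [[0,0,-0.18,-8,-50,0,1],[0,0,-0.36,-16,-100,0,1],[0,0,-0.54,-26,-150,0,1],[0,0,-0.72,-33,-195,0,1],[0,0,-0.9,-35,-205,0,1]]}}

```text
clock: 23.55
position: [515.0, 102.6, 281.7]
ee_rot: [0.924, 0.384, -0.003, 0.001]
contact_force: [-0.5, -0.4, 0.4]
gripper_width: 85.2
grasp_force: 0.0
```

```bash
python3 - <<'E'
from h import *
s=st();go([516,101,170],down(-.62))
t=get_image("top");K=np.array([554.7,-315.2]);x=np.array([.994,-.112]);y=np.array([.112,.994])
hsv=cv2.cvtColor(t["color"],cv2.COLOR_BGR2HSV);g=proj(t,[539,-379,55])[0];roi=np.zeros(hsv.shape[:2],np.uint8);cv2.circle(roi,tuple(int(v) for v in g),14,255,-1)
ys,xs=np.nonzero((hsv[:,:,2]>130)&(roi>0)&(hsv[:,:,1]<60));c=onz(t,[(xs.mean(),ys.mean())],55)[0];print("tin A",c,len(xs),"reader",(c[:2]-K)@x-50,(c[:2]-K)@y)
w=get_image("wrist");cv2.imwrite("pics/w6.png",w["color"])
E
```

```text
23.55 [515.  102.6 281.7] rot [[0.708, -0.706, -0.001], [-0.005, -0.003, -1.0]] F [-0.5 -0.4  0.4] w 85.2 g 0.0 j [ 0.51  0.19 -0.17  0.   -1.21  1.85]
turn [-0.002  0.006 -0.163] shift [  0.2   2.  111.7] | steps 2.0
tin A [ 534.71924016 -377.59970238   55.        ] 313 reader -62.87210861304173 -64.26314926497245
```

{"name": "carry_out", "arguments": {"motion": [[0,0,-0.1,0,1,50,1],[0,0,-0.16,0,2,100,1],[0,0,-0.16,0,2,111,1],[0,0,-0.16,0,2,111,1]]}}

```text
clock: 24.15
position: [517.5, 98.2, 172.8]
ee_rot: [0.893, 0.451, -0.002, 0.001]
contact_force: [-0.3, 0.3, 1.0]
gripper_width: 85.4
grasp_force: 0.0
```

```bash
python3 - <<'E'
from h import *
s=st();w=get_image("wrist");cv2.imwrite("pics/w6.png",w["color"]);g=proj(w,[516,101,60])[0];print(g)
tins(w,[tuple(int(v) for v in g)],rad=75)
E
```

```text
24.15 [517.5  98.2 172.8] rot [[0.805, -0.593, -0.0], [-0.002, -0.003, -1.0]] F [-0.3  0.3  1. ] w 85.4 g 0.0 j [ 0.5   0.29 -0.34  0.   -0.95  2.01]
[254.34736945 189.07814499]
lid [235.5 206.3] [68.8 79.1] C [494.3  98.4  60. ] n 552 ang mean 1.234 |u| 14.8 ang axis 0.237
```

View pics/w6.png

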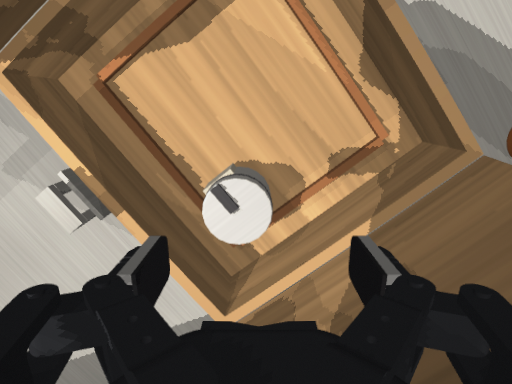

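The view shows tin B knocked aside. Its lid is now at (237,210) and its tab runs from (237,210) to (215,187).

```bash
python3 - <<'E'
from h import *
w=get_image("wrist");C=onz(w,[(237,209.5)],60)[0];T=onz(w,[(237,209.5),(215.5,187)],62);d=T[1]-T[0];a=np.arctan2(d[1],d[0])
print(C,a,"locker",R.from_euler('z',-.02).apply(C-[544.5,159,0]))
for y in(a-np.pi/2,a+np.pi/2,a,a-np.pi):print(round(y,3));go([C[0],C[1],170],down(y))
E
```

```text
[494.37347646  95.70658209  60.        ] 1.6616779064111968 locker [-51.38228254 -62.27829601  60.        ]
0.091
turn [ 0.002  0.    -0.725] shift [-16.9 -17.5   4.6] | steps 4.0
3.232
turn [ 1.000e-03 -2.000e-03  2.417e+00] shift [-16.9 -17.5   4.6] | steps 13.0
1.662
turn [ 1.000e-03  2.000e-03 -2.296e+00] shift [-16.9 -17.5   4.6] | steps 13.0
-1.48
turn [ 0.002 -0.001  0.846] shift [-16.9 -17.5   4.6] | steps 5.0
```

{"name": "carry_out", "arguments": {"motion": [[0,0,-0.18,-8,-8,2,1],[0,0,-0.36,-17,-17.5,4,1],[0,0,-0.54,-17,-17.5,4,1],[0,0,-0.725,-17,-17.5,4,1],[0,0,-0.725,-17,-17.5,4,1]]}}

```text
clock: 24.88
position: [494.0, 95.9, 170.8]
ee_rot: [0.675, 0.738, 0.001, 0.001]
contact_force: [0.2, -0.6, -0.5]
gripper_width: 85.4
grasp_force: 0.0
```

```bash
python3 - <<'E'
from h import *
s=st();w=get_image("wrist");hsv=cv2.cvtColor(w["color"],cv2.COLOR_BGR2HSV)
g=proj(w,[494.4,95.7,60])[0];print(g);tins(w,[tuple(int(v) for v in g)],rad=60)
cv2.imwrite("pics/w7.png",w["color"][80:330,120:400])
E
```

```text
24.88 [494.   95.9 170.8] rot [[0.996, 0.09, 0.002], [0.002, -0.0, -1.0]] F [ 0.2 -0.6 -0.5] w 85.4 g 0.0 j [ 0.52  0.25 -0.4   0.   -0.92  2.71]
[258.04499262 191.24464101]
lid [255.  187.7] [71.2 80.3] C [491.7  98.5  60. ] n 503 ang mean 1.493 |u| 14.4 ang axis 0.936
```

View pics/w7.png

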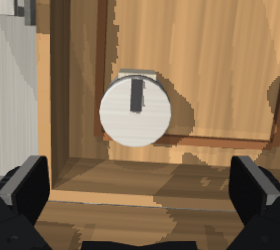

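The crop shows the lid at about (135,111) with the tab straight up, level and aligned, so I can go down and grip.

{"name": "carry_out", "arguments": {"motion": [[0,0,0,0,-1.5,50,1],[0,0,0,0,-1.5,95,1],[0,0,0,0,-1.5,132,1],[0,0,0,0,-1.5,132,1]]}}

```text
clock: 25.42
position: [491.1, 94.9, 35.8]
ee_rot: [0.674, 0.738, -0.003, -0.0]
contact_force: [-0.6, -0.3, 0.5]
gripper_width: 85.6
grasp_force: 0.0
```

{"name": "carry_out", "arguments": {"motion": [[0,0,0,0,0,0,0.5],[0,0,0,0,0,0,0],[0,0,0,0,0,0,-0.3],[0,0,0,0,0,0,-0.3],[0,0,0,0,0,0,-0.3]]}}

```text
clock: 26.05
position: [492.4, 95.6, 38.8]
ee_rot: [0.674, 0.739, 0.0, 0.001]
contact_force: [-0.6, 1.0, 7.2]
gripper_width: 58.5
grasp_force: 64.9
```

```bash
python3 - <<'E'
from h import *
st()
E
```

```text
26.05 [492.4  95.6  38.8] rot [[0.996, 0.092, 0.002], [0.002, -0.001, -1.0]] F [-0.6  1.   7.2] w 58.5 g 64.9 j [ 0.52  0.44 -0.54  0.   -0.59  2.72]
```

{"name": "carry_out", "arguments": {"motion": [[0,0,0,0,0,-30,-0.3],[0,0,0,0,0,-85,-0.3],[0,0,0,0,0,-140,-0.3],[0,0,0,0,0,-195,-0.3],[0,0,0,0,0,-248,-0.3]]}}

```text
clock: 26.68
position: [490.7, 95.2, 287.1]
ee_rot: [0.674, 0.739, -0.001, -0.0]
contact_force: [1.1, 1.4, -2.1]
gripper_width: 58.8
grasp_force: 65.1
```

```bash
python3 - <<'E'
from h import *
st();go([553,-250,285],down(-1.67))
E
```

```text
26.68 [490.7  95.2 287.1] rot [[0.996, 0.092, -0.001], [-0.001, -0.001, -1.0]] F [ 1.1  1.4 -2.1] w 58.8 g 65.1 j [ 0.52  0.14 -0.22  0.   -1.21  2.72]
turn [-0.     0.002  1.762] shift [-349.4   30.5    2.3] | steps 10.0
```

{"name": "carry_out", "arguments": {"motion": [[0,0,0.15,-30,3,0,-0.3],[0,0,0.33,-85,8,0,-0.3],[0,0,0.51,-140,13,0,-0.3],[0,0,0.69,-195,18,0,-0.3],[0,0,0.87,-250,22,0,-0.3]]}}

```text
clock: 27.3
position: [536.0, -152.9, 285.4]
ee_rot: [0.924, 0.383, -0.001, 0.0]
contact_force: [0.9, 1.1, -1.5]
gripper_width: 58.4
grasp_force: 65.0
```

```bash
python3 - <<'E'
from h import *
st();go([553,-250,285],down(-1.67))
E
```

```text
27.3 [ 536.  -152.9  285.4] rot [[0.708, -0.706, -0.0], [-0.002, -0.001, -1.0]] F [ 0.9  1.1 -1.5] w 58.4 g 65.0 j [ 0.01  0.24 -0.09  0.   -1.23  2.34]
turn [0.001 0.002 0.886] shift [-56.7  80.6   0.5] | steps 5.0
```

{"name": "carry_out", "arguments": {"motion": [[0,0,0.18,-15,20,0,-0.3],[0,0,0.36,-30,42,0,-0.3],[0,0,0.54,-45,63,0,-0.3],[0,0,0.72,-56.7,80.6,40,-0.3],[0,0,0.886,-56.7,80.6,80,-0.3]]}}

```text
clock: 27.92
position: [553.6, -249.6, 204.6]
ee_rot: [0.999, -0.051, -0.0, 0.001]
contact_force: [0.1, 0.6, -2.1]
gripper_width: 58.9
grasp_force: 65.1
```

{"name": "carry_out", "arguments": {"motion": [[0,0,0,0,0,50,-0.3],[0,0,0,0,0,100,-0.3],[0,0,0,0,0,145,-0.3],[0,0,0,0,0,152,-0.3],[0,0,0,0,0,152,-0.3]]}}

```text
clock: 28.55
position: [554.5, -249.0, 54.4]
ee_rot: [0.999, -0.046, -0.0, 0.001]
contact_force: [-0.2, -0.7, -1.4]
gripper_width: 58.5
grasp_force: 65.1
```

```bash
python3 - <<'E'
from h import *
st();go([553,-250,34.5],down(-1.67))
E
```

```text
28.55 [ 554.5 -249.    54.4] rot [[-0.092, -0.996, 0.003], [-0.001, -0.002, -1.0]] F [-0.2 -0.7 -1.4] w 58.5 g 65.1 j [-0.15  0.55 -0.26  0.   -0.76  1.63]
turn [0.003 0.    0.007] shift [-1.4  1.1 19.9] | steps 1.0
```

{"name": "carry_out", "arguments": {"motion": [[0,0,0.007,-1,1,10,-0.3],[0,0,0.007,-1.4,1,15,-0.3],[0,0,0.007,-1.4,1,18,-0.3],[0,0,0.007,-1.4,1,19.5,-0.3],[0,0,0.007,-1.4,1,19.5,-0.3]]}}

```text
clock: 29.18
position: [552.6, -249.7, 34.1]
ee_rot: [0.999, -0.05, -0.001, 0.001]
contact_force: [0.2, 0.2, -1.8]
gripper_width: 58.7
grasp_force: 65.6
```

```bash
python3 - <<'E'
from h import *
st()
E
```

```text
29.18 [ 552.6 -249.7   34.1] rot [[-0.099, -0.995, 0.002], [-0.001, -0.002, -1.0]] F [ 0.2  0.2 -1.8] w 58.7 g 65.6 j [-0.16  0.57 -0.28  0.   -0.72  1.63]
```

{"name": "carry_out", "arguments": {"motion": [[0,0,0,0,0,1,-0.3],[0,0,0,0,0,1.5,-0.3],[0,0,0,0,0,1.5,-0.3]]}}

```text
clock: 29.55
position: [552.7, -249.8, 33.9]
ee_rot: [0.999, -0.05, -0.0, 0.001]
contact_force: [-2.5, 1.6, 5.3]
gripper_width: 58.6
grasp_force: 66.1
```

{"name": "carry_out", "arguments": {"motion": [[0,0,0,0,0,0,0.5],[0,0,0,0,0,0,0.8],[0,0,0,0,0,0,1],[0,0,0,0,0,0,1]]}}

```text
clock: 30.05
position: [552.4, -249.7, 32.3]
ee_rot: [0.999, -0.05, -0.001, 0.001]
contact_force: [0.2, 0.4, 0.5]
gripper_width: 85.6
grasp_force: 0.0
```

{"name": "carry_out", "arguments": {"motion": [[0,0,0,0,0,-30,1],[0,0,0,0,0,-80,1],[0,0,0,0,0,-140,1],[0,0,0,0,0,-200,1],[0,0,0,0,0,-250,1]]}}

```text
clock: 30.68
position: [552.8, -249.3, 285.3]
ee_rot: [0.999, -0.05, 0.0, 0.001]
contact_force: [0.6, -0.6, -1.4]
gripper_width: 85.0
grasp_force: 0.0
```

```bash
cat >> h.py <<'E'
def placed(w,P,z=55):
    K=np.array([554.7,-315.2]);x=np.array([.994,-.112]);y=np.array([.112,.994]);hsv=cv2.cvtColor(w["color"],cv2.COLOR_BGR2HSV)
    for p in P:
        g=proj(w,[p[0],p[1],z])[0];r=np.linalg.norm(proj(w,[p[0]+32,p[1],z])[0]-g);roi=np.zeros(hsv.shape[:2],np.uint8);cv2.circle(roi,tuple(int(round(v)) for v in g),int(r*1.15),255,-1)
        m=((hsv[:,:,2]>130)&(roi>0)&(hsv[:,:,1]<60)).astype(np.uint8)
        h=cv2.convexHull(np.argwhere(m)[:,::-1].astype(np.int32));f=cv2.erode(cv2.fillPoly(np.zeros_like(m),[h],1),np.ones((5,5)))
        ys,xs=np.nonzero(f);c=onz(w,[(xs.mean(),ys.mean())],z)[0]
        ys,xs=np.nonzero((hsv[:,:,2]<120)&(f>0));u=onz(w,[(xs.mean(),ys.mean())],z)[0]-c if len(xs) else c*0
        print("centre",c.round(0),"reader",((c[:2]-K)@x-50).round(0),((c[:2]-K)@y).round(0),"tab ang rel",(np.arctan2(u[1],u[0])+.112).round(2),len(xs))
E
python3 - <<'E'
from h import *
st();w=get_image("wrist");placed(w,[(539,-379),(553,-250)]);placed(get_image("top"),[(537,-378),(550,-249)])
arc(1,[1.7],[.9],gp=4)
E
```

```text
30.68 [ 552.8 -249.3  285.3] rot [[-0.1, -0.995, 0.002], [0.001, -0.003, -1.0]] F [ 0.6 -0.6 -1.4] w 85.0 g 0.0 j [-0.16  0.33  0.02  0.   -1.26  1.63]
centre [ 537. -377.   55.] reader -61.0 -63.0 tab ang rel -0.08 259
centre [ 551. -250.   55.] reader -61.0 64.0 tab ang rel -0.08 246
centre [ 536. -377.   55.] reader -62.0 -63.0 tab ang rel -0.12 15
centre [ 554. -250.   55.] reader -58.0 64.0 tab ang rel -0.5 52
1.7 turn [-0.893  0.042 -0.116] shift [ -63.8 -607.7  126. ] tcp [553. 360. 160.]
```

```bash
python3 - <<'E'
from h import *
go([553,270,380],down(.02-np.pi/2))
E
```

```text
turn [ 0.006 -0.012 -0.119] shift [ -52.7 -517.1  -93.3] | steps 9.0
```

{"name": "carry_out", "arguments": {"motion": [[0,0,0,-5,-40,-45,0],[0,0,0,-10,-90,-80,-0.5],[0,0,0,-16,-150,-93,-0.5],[0,0,0,-22,-210,-93,-0.5],[0,0,0,-28,-270,-93,-0.5]]}}

```text
clock: 31.4
position: [551.5, 24.3, 374.7]
ee_rot: [0.999, -0.05, -0.001, 0.001]
contact_force: [2.2, 0.2, 0.4]
gripper_width: 21.3
grasp_force: 0.0
```

{"name": "carry_out", "arguments": {"motion": [[0,0,-0.04,-5,-50,0,-0.5],[0,0,-0.08,-10,-105,0,-0.5],[0,0,-0.12,-16,-160,0,-0.5],[0,0,-0.12,-21,-210,0,-0.5],[0,0,-0.12,-25,-247,0,-0.5]]}}

```text
clock: 32.02
position: [551.3, 272.8, 373.4]
ee_rot: [1.0, 0.011, -0.001, 0.001]
contact_force: [0.4, -0.8, -0.3]
gripper_width: 21.6
grasp_force: 0.0
```

```bash
python3 - <<'E'
from h import *
st();rot=R.from_quat([0.913,0.006,0.001,0.407]);go([551,431,224],rot)
E
```

```text
32.02 [551.3 272.8 373.4] rot [[0.022, -1.0, 0.003], [-0.003, -0.003, -1.0]] F [ 0.4 -0.8 -0.3] w 21.6 g 0.0 j [ 0.72  0.32  0.22  0.   -1.48  0.87]
turn [-0.836 -0.004  0.009] shift [   3.6 -158.5  149. ] | steps 5.0
```

{"name": "carry_out", "arguments": {"motion": [[-0.17,0,0,1,-45,0,-0.5],[-0.34,0,0,2,-100,15,-0.5],[-0.51,0,0,3,-150,45,-0.5],[-0.68,0,0,3.6,-158,97,-0.5],[-0.836,0,0,3.6,-158.5,149,-0.5]]}}

```text
clock: 32.65
position: [551.2, 430.6, 222.0]
ee_rot: [0.912, 0.011, 0.004, 0.409]
contact_force: [0.9, 0.8, -0.7]
gripper_width: 21.3
grasp_force: 0.0
```

{"name": "carry_out", "arguments": {"motion": [[0,0,0,0,0,0,-0.5]]}}

```text
clock: 32.78
position: [549.5, 428.5, 211.3]
ee_rot: [0.91, 0.013, -0.004, 0.415]
contact_force: [-0.1, -1.2, -1.2]
gripper_width: 21.4
grasp_force: 0.0
```

```bash
python3 - <<'E'
from h import *
st();rot=R.from_quat([0.915,.007,.011,.404]);go([554.5,362.1,164.9],rot)
E
```

```text
32.77 [549.5 428.5 211.3] rot [[0.027, -0.655, 0.755], [0.004, -0.755, -0.655]] F [-0.1 -1.2 -1.2] w 21.4 g 0.0 j [ 1.04  0.86  0.39  0.42 -1.86  0.52]
turn [0.024 0.022 0.024] shift [ 4.4  8.6 80.6] | steps 2.0
```

{"name": "carry_out", "arguments": {"motion": [[0,0,0,0,0,0,-0.5],[0,0,0,0,0,0,-0.4],[0,0,0,0,0,0,-0.4]]}}

```text
clock: 33.15
position: [552.6, 428.5, 230.7]
ee_rot: [0.915, 0.008, 0.005, 0.403]
contact_force: [-0.3, -0.7, -0.4]
gripper_width: 25.7
grasp_force: 0.0
```

```bash
python3 - <<'E'
from h import *
st();rot=R.from_quat([0.915,.007,.011,.404]);go([554.5,362.1,164.9],rot)
E
```

```text
33.15 [552.6 428.5 230.7] rot [[0.01, -0.675, 0.737], [0.016, -0.737, -0.675]] F [-0.3 -0.7 -0.4] w 25.7 g 0.0 j [ 1.04  0.83  0.4   0.42 -1.86  0.52]
turn [-0.002  0.009  0.006] shift [ 0.4 -3.7 93.4] | steps 2.0
```

{"name": "carry_out", "arguments": {"motion": [[0,0,0,0,0,0,-0.4],[0,0,0,0,0,0,-0.4],[0,0,0,0,0,0,-0.4],[0,0,0,0,0,0,-0.4]]}}

```text
clock: 33.65
position: [551.8, 428.9, 224.9]
ee_rot: [0.913, 0.01, 0.003, 0.407]
contact_force: [-0.5, -0.4, 0.2]
gripper_width: 25.6
grasp_force: 0.0
```

```bash
python3 - <<'E'
from h import *
st();rot=R.from_quat([0.915,.007,.011,.404]);go([554.5,362.1,164.9],rot)
E
```

```text
33.65 [551.8 428.9 224.9] rot [[0.015, -0.669, 0.744], [0.014, -0.743, -0.669]] F [-0.5 -0.4  0.2] w 25.6 g 0.0 j [ 1.04  0.84  0.4   0.42 -1.86  0.52]
turn [0.007 0.012 0.011] shift [ 1.4  0.2 89.8] | steps 2.0
```

Settled. Now I'll advance onto the rod and grip.

{"name": "carry_out", "arguments": {"motion": [[0,0,0,1,0,35,-0.4],[0,0,0,1.4,0,65,-0.4],[0,0,0,1.4,0,85,-0.4],[0,0,0,1.4,0,89.5,-0.4],[0,0,0,1.4,0,89.5,-0.4]]}}

```text
clock: 34.28
position: [554.8, 362.8, 165.5]
ee_rot: [0.913, 0.01, 0.004, 0.407]
contact_force: [0.6, 0.8, 0.1]
gripper_width: 25.7
grasp_force: 0.0
```

{"name": "carry_out", "arguments": {"motion": [[0,0,0,0,0,0,-0.4],[0,0,0,0,0,0,-1],[0,0,0,0,0,0,-1],[0,0,0,0,0,0,-1],[0,0,0,0,0,0,-1]]}}

```text
clock: 34.9
position: [554.6, 363.2, 165.9]
ee_rot: [0.914, 0.01, 0.004, 0.406]
contact_force: [-0.3, 4.3, 3.2]
gripper_width: 7.4
grasp_force: 59.0
```

```bash
python3 - <<'E'
from h import *
st();T=np.array([1.8,1.7,1.6,1.5,1.4,1.3,1.2,1.1,1.0]);arc(1,T,T*.5,gp=3,hz=77)
E
```

```text
34.9 [554.6 363.2 165.9] rot [[0.015, -0.67, 0.743], [0.016, -0.742, -0.67]] F [-0.3  4.3  3.2] w 7.4 g 59.0 j [ 0.99  0.8   0.15  0.44 -1.66  0.47]
1.8 turn [-0.063 -0.001  0.001] shift [ -1.2 -11.4   2.3] tcp [553. 369. 156.]
1.7 turn [-0.013 -0.001  0.001] shift [-1.2 -0.9  4. ] tcp [553. 361. 163.]
1.6 turn [ 0.037 -0.001  0.001] shift [-1.2  9.5  6.8] tcp [554. 352. 168.]
1.5 turn [ 0.087 -0.001  0.001] shift [-1.2 19.5 10.6] tcp [554. 342. 173.]
1.4 turn [ 0.137 -0.001  0.001] shift [-1.2 29.  15.3] tcp [554. 332. 177.]
1.3 turn [ 0.187 -0.001  0.001] shift [-1.3 38.1 21. ] tcp [554. 322. 180.]
1.2 turn [ 0.237 -0.001  0.001] shift [-1.3 46.5 27.6] tcp [554. 312. 182.]
1.1 turn [ 0.287 -0.001  0.001] shift [-1.3 54.2 35. ] tcp [555. 301. 183.]
1.0 turn [ 0.337 -0.     0.001] shift [-1.3 61.2 43.1] tcp [555. 290. 182.]
```

{"name": "carry_out", "arguments": {"motion": [[0.05,0,0,0,10.4,2.5,-1],[0.1,0,0,0,20.4,6.5,-1],[0.15,0,0,0,30,11.3,-1],[0.2,0,0,0,39,17.2,-1],[0.25,0,0,0,47.4,24,-1]]}}

```text
clock: 35.52
position: [555.8, 314.7, 184.7]
ee_rot: [0.958, 0.01, 0.004, 0.286]
contact_force: [0.3, 3.4, 0.9]
gripper_width: 7.5
grasp_force: 59.7
```

{"name": "carry_out", "arguments": {"motion": [[0,0,0,0,0,0,-1]]}}

```text
clock: 35.65
position: [555.9, 312.7, 184.9]
ee_rot: [0.957, 0.009, 0.003, 0.288]
contact_force: [0.5, 2.4, 2.0]
gripper_width: 7.4
grasp_force: 60.6
```

```bash
python3 - <<'E'
from h import *
st();T=np.arange(1.3,.5,-.1);arc(1,T,T*.5,gp=3,hz=77)
E
```

```text
35.65 [555.9 312.7 184.9] rot [[0.016, -0.833, 0.552], [0.01, -0.552, -0.834]] F [0.5 2.4 2. ] w 7.4 g 60.6 j [ 0.91  0.63  0.02  0.36 -1.44  0.54]
1.3 turn [-0.065  0.001 -0.   ] shift [ -1.4 -10.6  -1.2] tcp [554. 322. 180.]
1.2 turn [-0.015  0.001 -0.   ] shift [-1.4 -0.8  3.1] tcp [554. 312. 182.]
1.0999999999999999 turn [ 0.035  0.001 -0.   ] shift [-1.4  8.6  8.3] tcp [555. 301. 183.]
0.9999999999999998 turn [ 0.085  0.001 -0.   ] shift [-1.4 17.3 14.4] tcp [555. 290. 182.]
0.8999999999999997 turn [ 0.135  0.001 -0.   ] shift [-1.4 25.4 21.4] tcp [555. 280. 181.]
0.7999999999999996 turn [ 0.185  0.001 -0.   ] shift [-1.4 32.8 29.2] tcp [555. 269. 179.]
0.6999999999999995 turn [ 0.235  0.001 -0.   ] shift [-1.4 39.3 37.7] tcp [556. 259. 175.]
0.5999999999999994 turn [ 0.285  0.001 -0.   ] shift [-1.4 45.  46.8] tcp [556. 249. 171.]
```

{"name": "carry_out", "arguments": {"motion": [[0.05,0,0,0,9.4,5.2,-1],[0.1,0,0,0,18.1,11.4,-1],[0.15,0,0,0,26.2,18.4,-1],[0.2,0,0,0,33.6,26.2,-1],[0.25,0,0,0,40.1,34.8,-1]]}}

```text
clock: 36.28
position: [557.3, 261.0, 178.2]
ee_rot: [0.986, 0.01, 0.002, 0.167]
contact_force: [0.4, 2.9, 2.5]
gripper_width: 7.3
grasp_force: 60.9
```

{"name": "carry_out", "arguments": {"motion": [[0,0,0,0,0,0,-1]]}}

```text
clock: 36.4
position: [557.3, 259.8, 177.7]
ee_rot: [0.986, 0.01, 0.001, 0.168]
contact_force: [4.2, 0.8, -0.3]
gripper_width: 7.7
grasp_force: 60.5
```

```bash
python3 - <<'E'
from h import *
st();T=np.arange(.8,-.05,-.1);arc(1,T,T*.5,gp=3,hz=77)
E
```

```text
36.4 [557.3 259.8 177.7] rot [[0.018, -0.943, 0.332], [0.006, -0.332, -0.943]] F [ 4.2  0.8 -0.3] w 7.7 g 60.5 j [ 0.8   0.5  -0.11  0.25 -1.21  0.67]
0.8 turn [-0.062  0.001 -0.   ] shift [-1.8 -8.6 -3.9] tcp [555. 269. 179.]
0.7000000000000001 turn [-0.012  0.001 -0.   ] shift [-1.8 -0.2  2.7] tcp [556. 259. 175.]
0.6000000000000001 turn [ 0.038  0.001 -0.001] shift [-1.8  7.6 10.1] tcp [556. 249. 171.]
0.5000000000000001 turn [ 0.088  0.001 -0.001] shift [-1.8 14.5 18.3] tcp [556. 240. 165.]
0.40000000000000013 turn [ 0.138  0.001 -0.001] shift [-1.8 20.6 27.1] tcp [556. 231. 159.]
0.30000000000000016 turn [ 0.188  0.001 -0.001] shift [-1.8 25.7 36.6] tcp [556. 223. 152.]
0.20000000000000018 turn [ 0.238  0.001 -0.001] shift [-1.8 29.9 46.4] tcp [556. 216. 144.]
0.1000000000000002 turn [ 0.288  0.001 -0.001] shift [-1.8 33.1 56.7] tcp [556. 210. 135.]
2.220446049250313e-16 turn [ 0.338  0.001 -0.001] shift [-1.8 35.3 67.2] tcp [557. 204. 126.]
```

{"name": "carry_out", "arguments": {"motion": [[0.05,0,0,0,7.8,7.4,-1],[0.1,0,0,0,14.7,15.6,-1],[0.15,0,0,0,20.8,24.4,-1],[0.2,0,0,0,26,34,-1],[0.25,0,0,0,30.1,43.7,-1]]}}

```text
clock: 37.02
position: [558.3, 217.7, 147.0]
ee_rot: [0.999, 0.011, 0.0, 0.044]
contact_force: [0.7, 1.5, 3.7]
gripper_width: 7.5
grasp_force: 62.6
```

{"name": "carry_out", "arguments": {"motion": [[0,0,0,0,0,0,-1],[0,0,0,0,0,0,-1]]}}

```text
clock: 37.28
position: [558.3, 217.2, 146.3]
ee_rot: [0.999, 0.01, -0.0, 0.046]
contact_force: [6.1, -2.0, -1.7]
gripper_width: 7.1
grasp_force: 62.0
```

```bash
python3 - <<'E'
from h import *
st();T=np.arange(.3,-.05,-.1);arc(1,T,T*.5,gp=3,hz=77)
E
```

```text
37.27 [558.3 217.2 146.3] rot [[0.021, -0.996, 0.091], [0.0, -0.091, -0.996]] F [ 6.1 -2.  -1.7] w 7.1 g 62.0 j [ 0.68  0.44 -0.2   0.09 -0.99  0.87]
0.3 turn [-0.059  0.001  0.001] shift [-1.9 -5.7 -6. ] tcp [556. 223. 152.]
0.19999999999999998 turn [-0.009  0.001  0.001] shift [-1.9  0.7  2.5] tcp [556. 216. 144.]
0.09999999999999998 turn [0.041 0.001 0.001] shift [-1.9  6.3 11.7] tcp [556. 210. 135.]
-5.551115123125783e-17 turn [0.091 0.001 0.001] shift [-1.9 11.  21.4] tcp [557. 204. 126.]
```

{"name": "carry_out", "arguments": {"motion": [[0.04,0,0,0,5.5,9.5,-1],[0.08,0,0,0,10,18,-1],[0.09,0,0,0,11,21,-1],[0.09,0,0,0,11,22,-1],[0.09,0,0,0,11,22,-1]]}}

```text
clock: 37.9
position: [558.5, 204.8, 127.8]
ee_rot: [1.0, 0.011, -0.0, 0.0]
contact_force: [0.3, -1.9, 11.6]
gripper_width: 7.5
grasp_force: 64.0
```

```bash
python3 - <<'E'
from h import *
st()
E
```

```text
37.9 [558.5 204.8 127.8] rot [[0.022, -1.0, 0.0], [-0.0, -0.0, -1.0]] F [ 0.3 -1.9 11.6] w 7.5 g 64.0 j [ 0.62  0.44 -0.22  0.   -0.91  0.97]
```

{"name": "carry_out", "arguments": {"motion": [[0,0,0,0,0,2,-1],[0,0,0,0,0,2,-1],[0,0,0,0,0,0,-0.3],[0,0,0,0,0,0,0],[0,0,0,0,0,0,0]]}}

```text
clock: 38.52
position: [556.7, 204.3, 124.4]
ee_rot: [1.0, 0.01, -0.002, -0.0]
contact_force: [-0.1, -0.5, -0.6]
gripper_width: 42.8
grasp_force: 0.0
```

{"name": "carry_out", "arguments": {"motion": [[0,0,0,0,0,-40,0],[0,0,0,0,0,-95,-0.4],[0,0,0,0,40,-150,-0.4],[0,0,0,0,80,-195,-0.4],[0,0,0,0,110,-235,-0.4]]}}

```text
clock: 39.15
position: [559.7, 92.6, 361.6]
ee_rot: [1.0, 0.01, -0.001, -0.001]
contact_force: [0.5, -0.0, 0.3]
gripper_width: 25.9
grasp_force: 0.0
```

```bash
python3 - <<'E'
from h import *
st();go([559,-112,226],R.from_quat([.916,.007,.001,-.402]))
E
```

```text
39.15 [559.7  92.6 361.6] rot [[0.02, -1.0, -0.002], [-0.003, 0.001, -1.0]] F [ 0.5 -0.   0.3] w 25.9 g 0.0 j [ 0.45  0.23  0.07 -0.   -1.42  1.14]
turn [0.826 0.013 0.003] shift [ -4.5 204.8 135.3] | steps 5.0
```

{"name": "carry_out", "arguments": {"motion": [[0.17,0,0,-1,58,0,-0.4],[0.34,0,0,-2,118,0,-0.4],[0.51,0,0,-3,172,25,-0.4],[0.68,0,0,-4,203,75,-0.4],[0.826,0.013,0.003,-4.5,204.8,128,-0.4]]}}

```text
clock: 39.78
position: [559.8, -113.5, 230.3]
ee_rot: [0.915, 0.006, 0.003, -0.404]
contact_force: [0.8, -0.5, -2.3]
gripper_width: 25.8
grasp_force: 0.0
```

{"name": "carry_out", "arguments": {"motion": [[0,0,0,0,0,0,-0.4],[0,0,0,0,0,0,-0.4],[0,0,0,0,0,0,-0.4],[0,0,0,0,0,0,-0.4],[0,0,0,0,0,0,-0.4]]}}

```text
clock: 40.4
position: [559.9, -109.7, 233.7]
ee_rot: [0.916, 0.009, 0.003, -0.402]
contact_force: [0.2, 0.3, -0.2]
gripper_width: 25.6
grasp_force: 0.0
```

```bash
python3 - <<'E'
from h import *
st();go([560.7,-42,160.9],R.from_quat([.916,.007,.001,-.402]))
E
```

```text
40.4 [ 559.9 -109.7  233.7] rot [[0.018, -0.677, -0.736], [-0.002, 0.736, -0.677]] F [ 0.2  0.3 -0.2] w 25.6 g 0.0 j [-0.34  0.49  0.18 -0.77 -1.6   2.04]
turn [ 0.    -0.001  0.005] shift [ 0.9  7.7 99.1] | steps 2.0
```

{"name": "carry_out", "arguments": {"motion": [[0,0,0,0.9,7.7,20,-0.4],[0,0,0,0.9,7.7,50,-0.4],[0,0,0,0.9,7.7,80,-0.4],[0,0,0,0.9,7.7,98.5,-0.4],[0,0,0,0.9,7.7,98.5,-0.4]]}}

```text
clock: 41.02
position: [560.0, -42.4, 159.2]
ee_rot: [0.915, 0.008, 0.001, -0.402]
contact_force: [-0.2, -0.3, -0.2]
gripper_width: 25.8
grasp_force: 0.0
```

{"name": "carry_out", "arguments": {"motion": [[0,0,0,0,0,0,-0.4],[0,0,0,0,0,0,-1],[0,0,0,0,0,0,-1],[0,0,0,0,0,0,-1],[0,0,0,0,0,0,-1]]}}

```text
clock: 41.65
position: [560.9, -44.0, 160.6]
ee_rot: [0.916, 0.008, 0.003, -0.402]
contact_force: [0.5, -2.4, 5.8]
gripper_width: 7.6
grasp_force: 59.0
```

```bash
python3 - <<'E'
from h import *
st();T=np.array([1.7,1.6,1.5,1.4,1.3,1.2,1.1]);arc(-1,T,T*.5,gp=3,hz=77)
E
```

```text
41.65 [560.9 -44.  160.6] rot [[0.016, -0.677, -0.736], [-0.002, 0.736, -0.677]] F [ 0.5 -2.4  5.8] w 7.6 g 59.0 j [-0.24  0.53  0.05 -0.81 -1.42  2.1 ]
1.7 turn [ 0.023 -0.013  0.003] shift [ 0.7 -2.5 -0. ] tcp [562. -42. 163.]
1.6 turn [-0.027 -0.013  0.003] shift [  0.6 -12.9   2.6] tcp [561. -33. 168.]
1.5 turn [-0.077 -0.013  0.002] shift [  0.6 -22.9   6.3] tcp [561. -24. 173.]
1.4 turn [-0.127 -0.013  0.002] shift [  0.6 -32.5  11. ] tcp [561. -14. 177.]
1.3 turn [-0.177 -0.013  0.002] shift [  0.5 -41.6  16.6] tcp [561.  -4. 180.]
1.2 turn [-0.227 -0.013  0.001] shift [  0.5 -50.1  23.1] tcp [561.   7. 182.]
1.1 turn [-0.277 -0.013  0.001] shift [  0.4 -57.9  30.4] tcp [560.  18. 183.]
```

{"name": "carry_out", "arguments": {"motion": [[-0.05,0,0,0,-10.6,2.3,-1],[-0.1,0,0,0,-20.8,6,-1],[-0.15,0,0,0,-30.8,10.7,-1],[-0.2,0,0,0,-40,16.3,-1],[-0.25,0,0,0,-48.8,22.8,-1]]}}

```text
clock: 42.28
position: [559.9, 4.7, 180.8]
ee_rot: [0.959, 0.007, 0.003, -0.283]
contact_force: [0.5, -4.1, 1.8]
gripper_width: 7.7
grasp_force: 59.5
```

{"name": "carry_out", "arguments": {"motion": [[0,0,0,0,0,0,-1]]}}

```text
clock: 42.4
position: [559.8, 6.9, 181.0]
ee_rot: [0.959, 0.008, 0.003, -0.285]
contact_force: [-0.1, -2.4, 5.5]
gripper_width: 7.5
grasp_force: 60.8
```

```bash
python3 - <<'E'
from h import *
st();T=np.arange(1.3,.5,-.1);arc(-1,T,T*.5,gp=3,hz=77)
E
```

```text
42.4 [559.8   6.9 181. ] rot [[0.018, -0.838, -0.546], [0.002, 0.546, -0.838]] F [-0.1 -2.4  5.5] w 7.5 g 60.8 j [-0.03  0.4  -0.03 -0.62 -1.22  1.86]
1.3 turn [ 0.073 -0.012  0.002] shift [ 0.8  9.3 -4.9] tcp [561.  -4. 180.]
1.2 turn [ 0.023 -0.012  0.001] shift [ 0.8 -0.5 -0.7] tcp [561.   7. 182.]
1.0999999999999999 turn [-0.027 -0.013  0.001] shift [ 0.7 -9.9  4.4] tcp [560.  18. 183.]
0.9999999999999998 turn [-0.077 -0.013  0.001] shift [  0.6 -18.7  10.5] tcp [560.  28. 182.]
0.8999999999999997 turn [-0.127 -0.013  0.   ] shift [  0.6 -26.8  17.4] tcp [560.  39. 181.]
0.7999999999999996 turn [-0.177 -0.013  0.   ] shift [  0.5 -34.3  25.2] tcp [560.  49. 179.]
0.6999999999999995 turn [-0.227 -0.013 -0.   ] shift [  0.4 -40.9  33.6] tcp [559.  59. 175.]
0.5999999999999994 turn [-0.277 -0.013 -0.   ] shift [  0.3 -46.6  42.6] tcp [559.  69. 171.]
```

{"name": "carry_out", "arguments": {"motion": [[-0.05,0,0,0,-9.4,5,-1],[-0.1,0,0,0,-18.2,11.1,-1],[-0.15,0,0,0,-26.3,18,-1],[-0.2,0,0,0,-33.8,25.8,-1],[-0.25,0,0,0,-40.4,34.2,-1]]}}

```text
clock: 43.02
position: [558.6, 58.4, 173.9]
ee_rot: [0.987, 0.007, 0.003, -0.163]
contact_force: [-2.8, -2.9, 3.1]
gripper_width: 7.4
grasp_force: 62.4
```

{"name": "carry_out", "arguments": {"motion": [[0,0,0,0,0,0,-1]]}}

```text
clock: 43.15
position: [558.6, 59.8, 173.3]
ee_rot: [0.986, 0.008, 0.003, -0.164]
contact_force: [-0.1, 1.6, 2.9]
gripper_width: 7.9
grasp_force: 62.1
```

```bash
python3 - <<'E'
from h import *
st();T=np.arange(.8,-.05,-.1);arc(-1,T,T*.5,gp=3,hz=77)
E
```

```text
43.15 [558.6  59.8 173.3] rot [[0.016, -0.946, -0.323], [0.003, 0.323, -0.946]] F [-0.1  1.6  2.9] w 7.9 g 62.1 j [ 0.21  0.35 -0.14 -0.37 -1.04  1.56]
0.8 turn [ 0.071 -0.009 -0.002] shift [ 1.   8.2 -8.4] tcp [560.  49. 179.]
0.7000000000000001 turn [ 0.021 -0.009 -0.003] shift [ 0.9 -0.3 -1.8] tcp [559.  59. 175.]
0.6000000000000001 turn [-0.029 -0.009 -0.003] shift [ 0.8 -8.   5.5] tcp [559.  69. 171.]
0.5000000000000001 turn [-0.079 -0.009 -0.003] shift [  0.7 -15.   13.6] tcp [559.  78. 165.]
0.40000000000000013 turn [-0.129 -0.009 -0.003] shift [  0.6 -21.2  22.4] tcp [559.  87. 159.]
0.30000000000000016 turn [-0.179 -0.009 -0.004] shift [  0.5 -26.4  31.8] tcp [559.  95. 152.]
0.20000000000000018 turn [-0.229 -0.009 -0.004] shift [  0.4 -30.7  41.6] tcp [559. 102. 144.]
0.1000000000000002 turn [-0.279 -0.009 -0.004] shift [  0.3 -34.   51.9] tcp [559. 109. 135.]
2.220446049250313e-16 turn [-0.329 -0.009 -0.004] shift [  0.2 -36.2  62.4] tcp [558. 114. 126.]
```

{"name": "carry_out", "arguments": {"motion": [[-0.05,0,0,0,-7.7,7.3,-1],[-0.1,0,0,0,-14.7,15.4,-1],[-0.15,0,0,0,-20.9,24.2,-1],[-0.2,0,0,0,-26.1,33.6,-1],[-0.25,0,0,0,-30.4,43.2,-1]]}}

```text
clock: 43.78
position: [557.7, 101.5, 142.4]
ee_rot: [0.999, 0.006, 0.002, -0.039]
contact_force: [-3.8, -0.1, 5.5]
gripper_width: 7.6
grasp_force: 64.1
```

{"name": "carry_out", "arguments": {"motion": [[0,0,0,0,0,0,-1],[0,0,0,0,0,0,-1]]}}

```text
clock: 44.02
position: [557.7, 102.0, 141.7]
ee_rot: [0.999, 0.006, 0.002, -0.04]
contact_force: [-4.5, 4.7, 1.3]
gripper_width: 7.5
grasp_force: 63.7
```

```bash
python3 - <<'E'
from h import *
st();T=np.arange(.3,-.05,-.1);arc(-1,T,T*.5,gp=3,hz=77)
E
```

```text
44.02 [557.7 102.  141.7] rot [[0.012, -0.997, -0.081], [0.005, 0.081, -0.997]] F [-4.5  4.7  1.3] w 7.5 g 63.7 j [ 0.43  0.38 -0.26 -0.09 -0.9   1.21]
0.3 turn [ 0.069 -0.006 -0.008] shift [  1.1   6.1 -10.7] tcp [559.  95. 152.]
0.19999999999999998 turn [ 0.019 -0.006 -0.008] shift [ 1.  -0.5 -2.2] tcp [559. 102. 144.]
0.09999999999999998 turn [-0.031 -0.006 -0.008] shift [ 0.9 -6.2  6.9] tcp [559. 109. 135.]
-5.551115123125783e-17 turn [-0.081 -0.006 -0.009] shift [  0.8 -10.9  16.6] tcp [558. 114. 126.]
```

{"name": "carry_out", "arguments": {"motion": [[-0.04,0,0,0,-5.7,9,-1],[-0.08,0,0,0,-10.4,17,-1],[-0.08,0,0,0,-10.6,19.5,-1],[-0.08,0,0,0,-10.6,20.5,-1],[-0.08,0,0,0,-10.6,20.5,-1]]}}

```text
clock: 44.65
position: [557.4, 114.2, 123.1]
ee_rot: [1.0, 0.005, 0.003, -0.0]
contact_force: [-8.1, 6.4, 6.9]
gripper_width: 7.7
grasp_force: 65.1
```

```bash
python3 - <<'E'
from h import *
st()
E
```

```text
44.65 [557.4 114.2 123.1] rot [[0.011, -1.0, -0.001], [0.006, 0.001, -1.0]] F [-8.1  6.4  6.9] w 7.7 g 65.1 j [ 0.49  0.41 -0.3   0.   -0.86  1.09]
```

{"name": "carry_out", "arguments": {"motion": [[0,0,0,0,0,2,-1],[0,0,0,0,0,2,-1],[0,0,0,0,0,0,-0.3],[0,0,0,0,0,0,0],[0,0,0,0,0,0,0]]}}

```text
clock: 45.28
position: [558.9, 113.2, 122.4]
ee_rot: [1.0, 0.006, 0.004, 0.001]
contact_force: [0.5, -0.1, -0.8]
gripper_width: 42.5
grasp_force: 0.0
```

{"name": "carry_out", "arguments": {"motion": [[0,0,0,0,0,-40,0],[0,0,0,0,0,-95,-0.2],[0,0,0.15,-15,-15,-120,-0.2],[0,0,0.33,-40,-40,-120,-0.2],[0,0,0.51,-60,-65,-120,-0.2]]}}

```text
clock: 45.9
position: [496.2, 178.6, 242.3]
ee_rot: [0.968, -0.25, 0.004, -0.001]
contact_force: [-0.1, 0.4, 0.1]
gripper_width: 34.1
grasp_force: 0.0
```

{"name": "carry_out", "arguments": {"motion": [[0,0,0.18,0,0,0,-0.2],[0,0,0.36,0,0,0,-0.2],[0,0,0.54,0,0,0,-0.2],[0,0,0.72,0,0,0,-0.2],[0,0,0.9,0,0,0,-0.2]]}}

```text
clock: 46.52
position: [496.9, 178.1, 241.8]
ee_rot: [0.764, -0.646, 0.004, -0.002]
contact_force: [0.2, 0.4, -0.1]
gripper_width: 33.9
grasp_force: 0.0
```

```bash
python3 - <<'E'
from h import *
st();go([494,179.5,240],down(.02+np.pi))
E
```

```text
46.52 [496.9 178.1 241.8] rot [[-0.986, -0.166, -0.008], [0.008, -0.002, -1.0]] F [ 0.2  0.4 -0.1] w 33.9 g 0.0 j [ 0.66  0.22 -0.24  0.01 -1.1  -0.49]
turn [-0.008 -0.003  0.147] shift [-1.8  2.7  1.8] | steps 1.0
```

{"name": "carry_out", "arguments": {"motion": [[-0.008,0,0.147,-1.8,2.7,1.8,-0.2],[-0.008,0,0.147,-1.8,2.7,1.8,-0.2],[-0.008,0,0.147,-1.8,2.7,1.8,-0.2]]}}

```text
clock: 46.9
position: [494.0, 179.5, 240.2]
ee_rot: [0.717, -0.697, 0.001, 0.001]
contact_force: [1.3, -0.6, 1.0]
gripper_width: 34.3
grasp_force: 0.0
```

```bash
python3 - <<'E'
from h import *
st();go([494,179.8,117],down(.02+np.pi))
w=get_image("wrist");h=cv2.cvtColor(w["color"],cv2.COLOR_BGR2GRAY);g=proj(w,[494,180,123])[0];print("exp knob",g)
x,y=np.round(g).astype(int);print(h[y-24:y+28:4,x-36:x+40:4])
E
```

```text
46.9 [494.  179.5 240.2] rot [[-1.0, -0.028, -0.001], [0.001, -0.003, -1.0]] F [ 1.3 -0.6  1. ] w 34.3 g 0.0 j [ 0.66  0.22 -0.24  0.   -1.11 -0.63]
turn [-0.001 -0.003  0.008] shift [-6.000e-01  1.000e-01  1.232e+02] | steps 2.0
exp knob [259.8293474  190.66201807]
[[130 106 106 106  83 105 115 127 134 135 137 143 140 140 140 140 140 140
  138]
 [ 92  83  85  85  88  84  84  85 138 136 128 136 146 137 135 148 135 136
  125]
 [116 159 171 130 103 105 105 105 105 105 154 149 145 147 148 149 149 150
  151]
 [ 76 158 168 147  44  50  50  49  48  46  60  60  60  61  61  60  61  60
   59]
 [ 69  69  69  71  70  52  51  51  38  36  35  69  69  70  69  69  68  68
   69]
 [ 72  71  71  77  77  78  61  43  63  78  43  78  78  78  79  79  79  80
   79]
 [154 157 162 168 156 158 159  82  76  81  83 138 141 146 147 147 149 149
  150]
 [104 155 162 167 159 160 160 133  77  80  84 163 164 164 165 166 166 167
  167]
 [122 105  70 138 169 173 175 173 142 107 163 169 169 169 169 168 167 168
  168]
 [111  87  35  35 155 155 169 169 169 160 156 156 156 169 169 169 170 170
  169]
 [173  40  34  36 173 175 176 176 177 177 164 164 165 164 179 179 179 179
  179]
 [179  35  35  37 166 180 180 180 180 180 167 168 168 168 182 182 182 182
  183]
 [ 57  57  56  93 169 182 183 184 184 184 179 172 171 171 185 185 185 185
  185]]
```

{"name": "carry_out", "arguments": {"motion": [[0,0,0,-0.6,0,50,-0.2],[0,0,0,-0.6,0,100,-0.2],[0,0,0,-0.6,0,123,-0.2],[0,0,0,-0.6,0,123,-0.2]]}}

```text
clock: 47.45
position: [493.1, 179.3, 115.7]
ee_rot: [0.717, -0.697, 0.001, 0.003]
contact_force: [0.6, 0.3, 0.3]
gripper_width: 34.1
grasp_force: 0.0
```

{"name": "carry_out", "arguments": {"motion": [[0,0,0,0,10,0,-0.2],[0,0,0,0,18,0,-0.2],[0,0,0,0,26,0,-0.2],[0,0,0,0,32,0,-0.2],[0,0,0,0,36,0,-0.2]]}}

```text
clock: 48.08
position: [458.2, 179.5, 118.1]
ee_rot: [0.717, -0.698, 0.001, -0.0]
contact_force: [2.1, 0.5, 1.1]
gripper_width: 34.0
grasp_force: 1.0
```

```bash
python3 - <<'E'
from h import *
st()
E
```

```text
48.08 [458.2 179.5 118.1] rot [[-1.0, -0.027, -0.003], [0.003, -0.001, -1.0]] F [2.1 0.5 1.1] w 34.0 g 1.0 j [ 0.71  0.3  -0.49  0.   -0.78 -0.68]
```

{"name": "carry_out", "arguments": {"motion": [[0,0,0,0,2,0,-0.2],[0,0,0,0,4,0,-0.2],[0,0,0,0,5,0,-0.2],[0,0,0,0,5,0,-0.2]]}}

```text
clock: 48.58
position: [453.0, 179.0, 117.2]
ee_rot: [0.716, -0.698, 0.001, 0.001]
contact_force: [2.1, 0.8, 0.7]
gripper_width: 34.0
grasp_force: 0.9
```

{"name": "carry_out", "arguments": {"motion": [[0,0,0,0,1,0,-0.2],[0,0,0,0,1.5,0,-0.2],[0,0,0,0,1.5,0,-0.2]]}}

```text
clock: 48.95
position: [452.7, 179.1, 117.3]
ee_rot: [0.716, -0.698, 0.002, -0.0]
contact_force: [7.1, -0.9, -2.1]
gripper_width: 34.5
grasp_force: 3.3
```

```bash
python3 - <<'E'
from h import *
st()
E
```

```text
48.95 [452.7 179.1 117.3] rot [[-1.0, -0.026, -0.003], [0.003, -0.002, -1.0]] F [ 7.1 -0.9 -2.1] w 34.5 g 3.3 j [ 0.71  0.29 -0.5   0.   -0.78 -0.69]
```

{"name": "carry_out", "arguments": {"motion": [[0,0,0,0,-8,0,-0.2],[0,0,0,0,-8,-40,-0.2],[0,0,0,0,-8,-100,-0.2],[0,0,0,0,-8,-160,-0.2],[0,0,0,0,-8,-220,-0.2]]}}

```text
clock: 49.58
position: [458.2, 179.0, 338.5]
ee_rot: [0.716, -0.698, 0.0, 0.002]
contact_force: [0.2, 0.3, -0.1]
gripper_width: 34.2
grasp_force: 0.0
```

{"name": "carry_out", "arguments": {"motion": [[0,0,0,0,0,0,-0.2],[0,0,0,0,0,0,-0.2],[0,0,0,0,0,0,-0.2],[0,0,0,0,0,0,-0.2]]}}

```text
clock: 50.08
position: [459.0, 179.4, 335.9]
ee_rot: [0.716, -0.698, 0.001, 0.002]
contact_force: [0.5, -0.3, 1.2]
gripper_width: 34.5
grasp_force: 0.0
```

```bash
python3 - <<'E'
from h import *
st();w=get_image("wrist");t=get_image("top");s=get_image("scene")
placed(t,[(537,-378),(552,-249)])
k=lambda i,r,c,sz:cv2.resize(i["color"][r[0]:r[1],c[0]:c[1]],sz,interpolation=cv2.INTER_CUBIC)
a=k(w,(0,384),(0,512),(400,300));b=k(s,(140,340),(170,437),(400,300));c=k(t,(140,240),(260,393),(400,300));d=k(t,(140,260),(90,250),(400,300))
cv2.imwrite("pics/z.png",np.vstack([np.hstack([a,b]),np.hstack([c,d])]))
E
```

```text
50.08 [459.  179.4 335.9] rot [[-1.0, -0.026, 0.002], [-0.002, -0.004, -1.0]] F [ 0.5 -0.3  1.2] w 34.5 g 0.0 j [ 0.7   0.1  -0.14  0.   -1.33 -0.68]
centre [ 536. -377.   55.] reader -62.0 -64.0 tab ang rel -0.06 16
centre [ 551. -250.   55.] reader -61.0 65.0 tab ang rel -0.09 17
```

View pics/z.png

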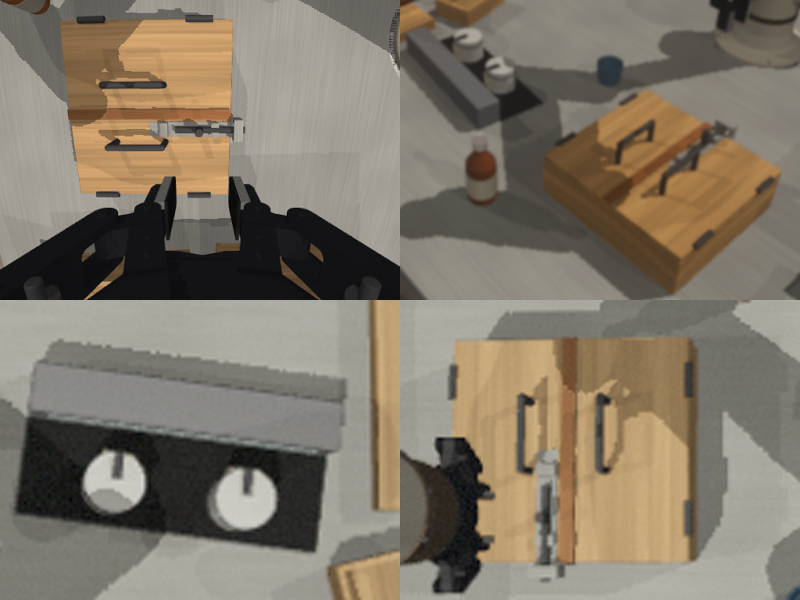

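The four-part picture shows both leaves shut flat and the bolt under the strike, with its knob at (200,130) in the wrist part. Both tins stand on the mat facing the reader, at (115,482) and (245,498). I'll hand the job in.

```bash
python3 -c "
from bench import *
print(job_done())"
```

```text
the job is handed in; nothing more can be done
None
```

I handed the job in at about 50 s of the 210 s limit; no verdict came back. Both tins present stand on the mat facing the reader, and in the last picture both leaves are shut, the bolt is home, and the cup, bottle and box were never touched.

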